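# Unlock the brush box and set the brushes out in the cups

## Task

Pull up the red spring knob on the grey box, slide the translucent cover fully open to the right, and stand every scratch brush from the box upright in one of the three metal cups of the holder, handle up. Then slide the cover fully shut again so that the spring pin drops home and locks it. Leave the brown bottle and the white-lidded jar where they are.

Things in the scene. Friction and masses are not known exactly. Their poses are not given: they have to be found in the camera images.
- case: Grey steel box fixed on a 25 mm slate: 152 mm deep (x), 204 wide (y), walls 122 high. Origin: centre of the underside; x to its back, y to its left, z up. Inside (open x -62..64, y -96..96 mm) brushes lie up 45 degree cradles, one each at y = 52, 0, -52 mm: head low at the front, handle end high at the back, 116 mm up. Beside the handles is free space; an 11 mm strip carries each.
- rail_end (a point): Far end of the two guide rails that run out of the box to its right (-y) at wall height and carry the open cover: centre of the bar that joins them, at y = -297 mm of the box, its top 119 mm above the box's underside.
- cover (a joint): Translucent sliding cover with aluminium edges on the box, 8 mm thick, 150 (x) by 204 mm. 0 = closed; grows in m as it slides along the box's -y (right) to its stop at 0.195, fully open. Takes about 2 N and stays where it is left. The plunger locks it at 0 and at 0.195, with about 1 mm of play.
- plunger (a joint): Lift in m of the red knob of the spring plunger on the cover's front right corner. 0 = pin down in its hole (locked), at most 0.012; above 0.007 the cover is free. Spring 4 N at 0, 10 N at 0.012. Let go between the holes, the pin rides on the rail at 0.007 and the cover slides; over a hole it snaps down by itself.
- knob (a point): Centre of the plunger's red knob, a disc 26 mm across and 20 mm high, axis vertical; moves with cover and plunger. Its underside is 26 mm above the cover's top face when down; below it a 12 mm stem and a collar 20 mm across. At x = -70, y = -75 mm of the box when the cover is closed.
- caddy: Loose weighted holder, 0.9 kg: dark base plate 64 (x) by 180 (y) by 10 mm with three round open aluminium cups in a row along its y. Origin at the centre of its underside, z up. Each cup is 54 mm across outside and 48 mm inside, its rim 70 mm and its floor 12 mm above the origin.
- cup1 (a point): Centre of the inner floor of cup 1, at y = 58 mm of the caddy.
- cup2 (a point): Centre of the inner floor of cup 2, at y = 0 mm of the caddy.
- cup3 (a point): Centre of the inner floor of cup 3, at y = -58 mm of the caddy.
- brush1: Scratch brush, 120 mm long, 60 g, may be absent. Orange wooden handle at its +y end (y -10..60 mm, 16 mm wide in x, z 0..18), white head at its -y end (y -60..-10, 26 by 27 mm). Origin: middle of its length, on the underside it lies on; z away from that side, so the handle's centre line is at z = 9 mm, the head's at 13.
- brush1_foot (a point): Centre of the end face of the head of brush1 (y = -60 mm, z = 13.5 mm of the brush).
- brush2: Another brush like brush1.
- brush2_foot (a point): Centre of the end face of the head of brush2 (y = -60 mm, z = 13.5 mm of the brush).
- brush3: Another brush like brush1.
- brush3_foot (a point): Centre of the end face of the head of brush3 (y = -60 mm, z = 13.5 mm of the brush).
- flux_bottle: Brown bottle, 46 mm wide, 90 mm high, a bystander. Origin under its centre.
- white_jar: Small glass jar with a white lid, 52 mm across, 60 mm high, a bystander. Origin under its centre.

How it is judged (in metres and radians):
On the way, in this order (a step that is already met when the one before it is completed fails the run):
1. the cover is slid fully open (value of joint cover above 0.185 m), for 0.2 s.
2. every brush stands in a cup, handle up ((horizontal distance between brush1_foot and cup1 below 0.02 m or horizontal distance between brush1_foot and cup2 below 0.02 m or horizontal distance between brush1_foot and cup3 below 0.02 m) and z of each of brush1_foot, brush2_foot, brush3_foot in the frame of caddy below 0.03 m and angle between each of brush1, brush2, brush3's own y axis and vertical below 0.4 rad and (horizontal distance between brush2_foot and cup1 below 0.02 m or horizontal distance between brush2_foot and cup2 below 0.02 m or horizontal distance between brush2_foot and cup3 below 0.02 m) and (horizontal distance between brush3_foot and cup1 below 0.02 m or horizontal distance between brush3_foot and cup2 below 0.02 m or horizontal distance between brush3_foot and cup3 below 0.02 m)), for 0.2 s.
3. the cover is shut and the plunger has dropped home (value of joint cover below 0.004 m and value of joint plunger below 0.002 m), for 0.2 s.
At the end, for the whole second after the job is handed in: Every brush stands in a cup of the holder: the foot of its head within 20 mm of the cup's centre and less than 30 mm above the holder's underside, handle up within 0.4 rad of vertical, at rest; holder upright; cover shut within 4 mm and plunger down within 2 mm (all of step 2 and all of step 3 and linear speed of each of brush1, brush2, brush3, caddy below 0.03 m/s and angle between caddy's own z axis and vertical below 0.1 rad); the robot touches nothing.
It fails at once if the bottle or the white-lidded jar is pushed more than 40 mm or knocked over (distance of any of flux_bottle, white_jar from where it was at the start of the episode above 0.04 m or angle between any of flux_bottle, white_jar's own z axis and vertical above 0.6 rad).
Of brush1, brush2, brush3 only 2 to 3 are there at a start; the rules pass over those that are not, and their reading is None.
At some moment in a run one of caddy may be knocked a few centimetres aside while the robot is not near it.
It also fails if it takes over 200 s, if anything falls off the work surface, if the arm or the gripper's body presses on something with over 40 N, if the wrist force passes 120 N, or if a joint passes its speed limit or range.

## Robot

A 7-joint arm with a two-finger parallel gripper is mounted at the origin on a cart in front of the work surface, level with it; the furniture and walls round the work are solid. World frame = base frame: x ahead of the robot, y to its left, z up, the work surface at z = 0. Lengths are in mm, angles in rad, forces in N, time in s.
With the tool pointing down it reaches from about 425 to 950 mm from the base axis. Payload 4.7 kg.
Tool frame: the origin (TCP) lies at the very end of the fingers, on their centre line; the grasp point (between the pads) lies ctrl.hold_point_z behind it (ctrl.hold_point_z is the distance from the TCP to the grasp point, in mm); z points along the fingers, y is the line along which they close (so a half turn about z gives the same grasp; the last joint's range is limited). The gripper opens to 87 mm and grips with 3 to 60 N. Pads are 19 mm wide; open, the fingers measure 117 mm over their backs; the gripper's body (75 mm by 190 mm) begins 51 mm behind the grasp point.
Start: joints at [-1.294, 0.469, -0.049, 1.532, 0.024, 1.141, -0.082], TCP at [203.172, 643.716, 222.573] pointing down, gripper open.
Joint ranges: [-2.59, 2.59], [-0.33, 1.99], [-1.39, 1.29], [0.1, 2.45], [-1.04, 4.18], [0.21, 1.99], [-2.66, 2.66]. Speed limits (rad/s): [2.57, 2.57, 3.14, 3.14, 3.14, 3.14, 3.14].

## Interface

Orientations are given as a 3x3 rotation matrix whose columns are the frame's x, y, z axes.
In Python, from rig import ctrl gives the robot as it stands. The module is installed in compiled form; this text tells all that it offers.
- The arm moves only by the tool servo_tool, never from a script. Its argument "series" is a list of rows, each a list of 3 entries, a list of its own where there are three numbers: the shift along the tool's x, y, z in mm, then the turn, a rotation vector about the tool's x, y, z in degrees, then the closure, from -1 (fully open) to 1 (shut). A call has 1 to 5 rows; each row shifts and turns the commanded pose from where the row before left it, along the tool's axes as they then stand; what a row does not reach is not made up. A row lasts 1/10 s, in which the tool goes at most 50 mm and 8.59 degrees, less where a joint would pass 70% of its speed; a pose out of reach is approached as far as the arm can. A call is refused whole if a number of a shift passes 50 or a number of a turn 8.59, either way. A call with a gripper value outside its range is refused whole. The fingers move at their own pace and stop on an object; "newtons" is the grip in N (left out, the last holds). Time passes only in rows, so rows that do not move let the fingers close. It gives the time, the measured TCP pose, the force, the opening and the grip force at its end, in the units of the state.
- ctrl.state(): the state, without advancing time (a new reading comes with each control period).
- ctrl.snapshot(name): name is "side" or "top"; returns (picture, depth): 420x560x3 uint8, blue, green, red; 420x560 float32, mm along the optical axis (not along the pixel's ray), 0 where there is no reading.
- ctrl.camera_params(name): a dict with "K" (3x3 intrinsics, pixels), "origin" and "orientation" of the camera in the world. Camera axes: x right, y down, z forward; pixel columns grow to the right and rows downward; lengths in mm; the calibration is good to about 2 mm. A picture is of the moment at which its call begins. camera_params takes no time and is no camera call.
- ctrl.hand_in(): hands the job in; it is judged then, once.
The state is a dict: "clock": time; "joints": joint angles; "joint_vel": joint speeds; "tau": joint torques, N m; "ee_pos": TCP position; "orientation": TCP orientation; "force": force on the tool from outside, world axes, zero at the start; "torque": the same for the moment, N m; "grip_width": opening from 0.0 (shut) to 1.0 (fully open); "grip_force": force on a finger pad.
Only numpy, scipy, OpenCV 4.12 (cv2) and the standard library are available. Lean on these libraries where they do the work, as an engineer would, in place of code of your own. Each camera call takes 0.05 s, during which the arm holds its last target. There are 200 camera calls.

## Working session

There is one attempt and no reset: what is moved stays moved. The work goes in short steps, Python scripts to look and compute and a tool call to move; the robot and the scene stay as the last step left them, time stands still between calls to the robot, and variables do not carry over. Pictures are saved under pics/ and viewed, at most 14 in all, crops included, and the job is handed in when it is done.

Besides the shell and the picture viewer there is one more tool, called after "Emit:" as name(argument=value, ...), one argument or row to a line, values as JSON. servo_tool: Moves the arm, as the interface text tells. Its arguments: {"type":"object","properties":{"series":{"type":"array"},"newtons":{"type":"number"}},"required":["series"]}

```bash
mkdir -p pics; cat > h.py <<'E'
import numpy as np, cv2
from rig import ctrl
def cam(n):
    p=ctrl.camera_params(n); return np.array(p["K"]),np.array(p["origin"]),np.array(p["orientation"])
def snap(n,f=None):
    im,d=ctrl.snapshot(n)
    if f: cv2.imwrite("pics/"+f,im)
    np.savez(""+n+".npz",im=im,d=d); return im,d
def ray(n,u,v):
    K,o,R=cam(n); return o,R@np.linalg.inv(K)@np.array([u,v,1.])
def onz(n,u,v,z):
    o,r=ray(n,u,v); return o+r*(z-o[2])/r[2]
def pts(n,d):
    K,o,R=cam(n); v,u=np.mgrid[:d.shape[0],:d.shape[1]]
    c=np.stack([(u-K[0,2])/K[0,0]*d,(v-K[1,2])/K[1,1]*d,d],-1); return c@R.T+o
def tri(u1,u2,a="top",b="side"):
    o1,r1=ray(a,*u1);o2,r2=ray(b,*u2)
    A=np.stack([r1,-r2],1);s=np.linalg.lstsq(A,o2-o1,rcond=None)[0]
    p,q=o1+r1*s[0],o2+r2*s[1]; return (p+q)/2,np.linalg.norm(p-q)
def proj(n,p):
    K,o,R=cam(n); c=K@(R.T@(np.array(p)-o)); return c[:2]/c[2]
E
python3 - <<'E'
from h import *
np.set_printoptions(precision=1,suppress=True)
for n in("top","side"):
    im,d=snap(n,n+"0.png"); print(n,cam(n)[1],cam(n)[2][:,2],(d==0).mean())
s=ctrl.state();print(s,ctrl.hold_point_z)
E
```

```text
top [ 439.9   49.1 1009.4] [ 0.1  0.  -1. ] 0.004141156462585034
side [ 322.3 -648.4  602.1] [ 0.3  0.8 -0.5] 0.004056122448979592
{'clock': 0.1, 'joints': array([-1.3,  0.5, -0. ,  1.5,  0. ,  1.1, -0.1]), 'joint_vel': array([-0., -0., -0., -0.,  0.,  0.,  0.]), 'tau': array([  0. , -50.9,  -0.1, -23.7,  -0.1,   0. ,   0. ]), 'ee_pos': array([203. , 643.2, 221.6]), 'orientation': array([[-1. ,  0.3, -0. ],
       [ 0.3,  1. , -0. ],
       [-0. , -0. , -1. ]]), 'force': array([-0.2, -0.5,  0.2]), 'torque': array([ 0.,  0., -0.]), 'grip_force': 0.0, 'grip_width': 1.0020272815878057} 18.700000000000003
```

View pics/top0.png

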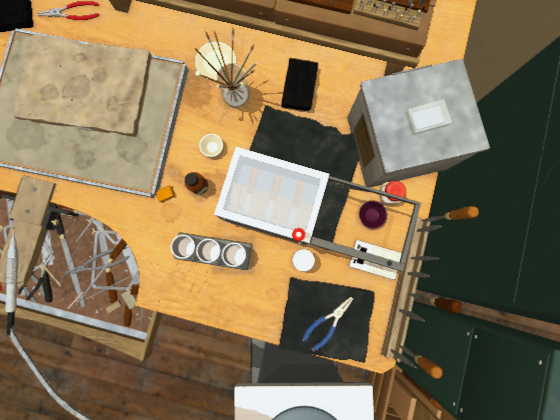

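View pics/side0.png

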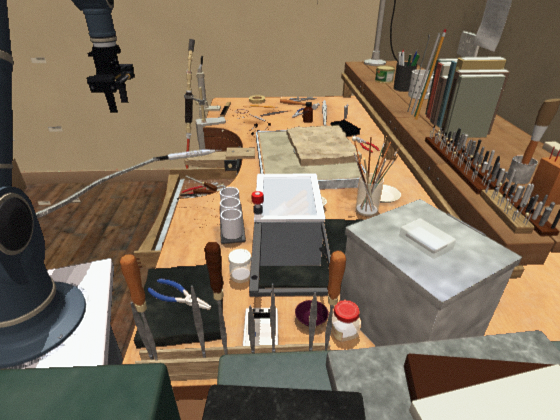

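The top view shows the box around (272,195) with its knob at (298,235). The cups are at (183,247), (208,251) and (234,255), the bottle at (196,183) and the jar at (303,260). In the side view the knob is at (258,197), and the arm is clear of both views of the work.

```bash
python3 - <<'E'
from h import *
np.set_printoptions(precision=1,suppress=True)
T=np.load("top.npz");S=np.load("side.npz")
def red(im,box):
    h=cv2.cvtColor(im,cv2.COLOR_BGR2HSV); m=(((h[...,0]<8)|(h[...,0]>172))&(h[...,1]>140)&(h[...,2]>90)).astype(np.uint8)
    z=np.zeros_like(m);x0,y0,x1,y1=box;z[y0:y1,x0:x1]=m[y0:y1,x0:x1]
    n,l,st,c=cv2.connectedComponentsWithStats(z);i=1+st[1:,4].argmax();return c[i],st[i]
a=red(T['im'],(285,222,312,248));b=red(S['im'],(245,185,270,205));print(a,b)
print("knob tri",tri(a[0],b[0]))
P=pts("top",T['d'])
print("knob depth pts",np.median(P[232:238,295:301].reshape(-1,3),0))
# box
z=P[...,2];m=((z>125)&(z<170)).astype(np.uint8);m[:,:200]=0;m[:140]=0;m[270:]=0;m[:,440:]=0
print("z hist",np.histogram(z[150:250,215:330],bins=np.arange(0,220,10)))
n,l,st,c=cv2.connectedComponentsWithStats(m)
for i in range(1,n):
    if st[i,4]>100:
        q=P[l==i];print(st[i],np.percentile(q[:,2],[5,50,95]),cv2.minAreaRect(q[:,:2].astype(np.float32)))
# cups
m=((z>60)&(z<110)).astype(np.uint8);m[:220]=0;m[275:]=0;m[:,:160]=0;m[:,262:]=0
q=P[m>0];print("cups",len(q),np.percentile(q[:,2],[5,50,95]),cv2.minAreaRect(q[:,:2].astype(np.float32)))
for u,v in((183,247),(208,251),(234,255),(303,260),(196,183),(211,146)):
    w=P[v-3:v+4,u-3:u+4].reshape(-1,3);print(u,v,np.median(w,0))
big=lambda im,x0,y0,x1,y1,k:cv2.resize(im[y0:y1,x0:x1],None,fx=k,fy=k,interpolation=cv2.INTER_CUBIC)
cv2.imwrite("pics/top0c.png",big(T['im'],160,130,430,290,2.9))
for p in((0,0,0),(0,200,0),(200,0,0)):pass
E
```

```text
(array([298.1, 234.2]), array([292, 228,  13,  13, 106], dtype=int32)) (array([256.8, 197.7]), array([252, 191,  11,  13, 107], dtype=int32))
knob tri (array([487.6,  15.1, 191. ]), np.float64(2.0902951752837566))
knob depth pts [487.3  16.5 202.4]
z hist (array([1078,  157, 1574,   34,   34,   37,   53,   44,   29,   19,   21,
         20,   29,   31,  185, 6908,    5,    0,    2,   18,  122]), array([  0,  10,  20,  30,  40,  50,  60,  70,  80,  90, 100, 110, 120,
       130, 140, 150, 160, 170, 180, 190, 200, 210]))
[368 140  72  39 403] [126.8 148.  167. ] ((632.8859252929688, -203.99029541015625), (159.39459228515625, 71.93140411376953), 71.04222106933594)
[ 215  147  206  123 8530] [144.7 154.5 157.6] ((544.4280395507812, -29.161697387695312), (404.5291442871094, 151.74859619140625), 72.2906494140625)
cups 418 [61.8 69.2 86.4] ((482.70849609375, 194.4072723388672), (194.63421630859375, 99.3983383178711), 80.6615219116211)
183 247 [471.3 281.1  12.2]
208 251 [461.4 221.6  11.6]
234 255 [451.4 159.7  12.1]
303 260 [438.4  -0.8  59.5]
196 183 [613.  239.3  77.1]
211 146 [718.8 218.5   5.6]
```

View pics/top0c.png

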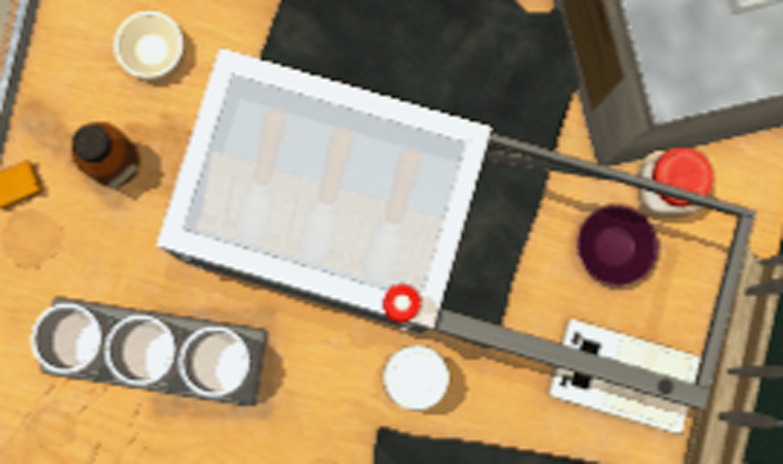

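The zoomed top view shows three brushes under the cover with handles at the back, and the three cups lined up at about (65–215, 340–360) in the crop. The box yaw is about -17.7° with its centre at (575,66), and knob triangulation agrees with that to about 2 mm.

```bash
cat >> h.py <<'E'
from scipy.spatial.transform import Rotation as Ro
YAW=np.radians(-17.7); BX=np.array([np.cos(YAW),np.sin(YAW),0]); BY=np.array([-np.sin(YAW),np.cos(YAW),0]); BC=np.array([574.9,66.3,25.])
def b2w(x,y,z): return BC+BX*x+BY*y+np.array([0,0,z])
def w2b(p): d=np.asarray(p)-BC; return np.stack([d@BX,d@BY,d[...,2]],-1)
def down(yaxis):  # tool pointing down closing along yaxis
    y=np.array(yaxis,float);z=np.array([0,0,-1.]);return np.stack([np.cross(y,z),y,z],1)
def plan(p,R,n):
    s=ctrl.state();p0=np.array(s['ee_pos']);R0=np.array(s['orientation']);p=np.array(p)
    w=Ro.from_matrix(R0.T@R).as_rotvec()
    print("at",p0.round(1),"->",p.round(1),"F",np.round(s['force'],1),"t",round(s['clock'],1),'w',round(s['grip_width'],3))
    for k in range(n):
        Rk=Ro.from_matrix(R0@Ro.from_rotvec(w*k/n).as_matrix()).as_matrix()
        print([list(map(float,(Rk.T@(p-p0)/n).round(1))),list(map(float,np.degrees(w/n).round(2)))])
E
python3 - <<'E'
from h import *
T=np.load("top.npz")
plan([487,15.5,235],down(BX),15)
P=pts("top",T['d']);
for n,m in(("rack",(slice(200,400),slice(395,480))),("block",(slice(60,190),slice(350,480)))):
    q=P[m].reshape(-1,3);print(n,np.percentile(q[:,2],[50,90,99]), q[q[:,2]>150].min(0) if (q[:,2]>150).any() else 0,q[q[:,2]>150].max(0))
E
```

```text
at [203.  643.2 221.6] -> [487.   15.5 235. ] F [-0.2 -0.5  0.2] t 0.1 w 1.002
[[-30.7, -34.2, -0.8], [-0.01, 0.01, 6.01]]
[[-34.1, -30.8, -0.8], [-0.01, 0.01, 6.01]]
[[-37.1, -27.1, -0.8], [-0.01, 0.01, 6.01]]
[[-39.7, -23.0, -0.8], [-0.01, 0.01, 6.01]]
[[-41.9, -18.7, -0.9], [-0.01, 0.01, 6.01]]
[[-43.7, -14.3, -0.9], [-0.01, 0.01, 6.01]]
[[-44.9, -9.6, -0.9], [-0.01, 0.01, 6.01]]
[[-45.7, -4.8, -0.9], [-0.01, 0.01, 6.01]]
[[-45.9, -0.0, -0.9], [-0.01, 0.01, 6.01]]
[[-45.7, 4.8, -0.9], [-0.01, 0.01, 6.01]]
[[-44.9, 9.5, -0.9], [-0.01, 0.01, 6.01]]
[[-43.7, 14.2, -0.9], [-0.01, 0.01, 6.01]]
[[-42.0, 18.7, -0.9], [-0.01, 0.01, 6.01]]
[[-39.8, 23.0, -0.9], [-0.01, 0.01, 6.01]]
[[-37.1, 27.0, -0.9], [-0.01, 0.01, 6.01]]
rack [-101.39456248  142.22085671  290.27253882] [ 233.22695056 -303.06935364  150.15143592] [ 559.86700165   49.0972739  1009.42740827]
block [206.31932414 209.87721751 231.71851133] [ 439.93013935 -358.57221946  150.00633294] [ 837.25022709   49.0972739  1009.42740827]
```

Emit:
servo_tool(
  series=[
    [[-31,-34,-1],[0,0,6],-1],
    [[-34,-31,-1],[0,0,6],-1],
    [[-37,-27,-1],[0,0,6],-1],
    [[-40,-23,-1],[0,0,6],-1],
    [[-42,-19,-1],[0,0,6],-1],
  ],
)

```text
clock: 0.6
ee_pos: [298.7, 432.1, 227.2]
orientation: [[-0.672, 0.74, -0.0], [0.74, 0.672, -0.0], [-0.0, -0.001, -1.0]]
force: [0.5, -0.3, 0.5]
grip_width: 1.002
grip_force: 0.0
```

Emit:
servo_tool(
  series=[
    [[-44,-14,-1],[0,0,6],-1],
    [[-45,-10,-1],[0,0,6],-1],
    [[-46,-5,-1],[0,0,6],-1],
    [[-46,0,-1],[0,0,6],-1],
    [[-46,5,-1],[0,0,6],-1],
  ],
)

```text
clock: 1.1
ee_pos: [393.9, 222.2, 232.5]
orientation: [[-0.212, 0.977, -0.0], [0.977, 0.212, 0.0], [0.0, -0.0, -1.0]]
force: [0.4, 0.5, 0.7]
grip_width: 1.0
grip_force: 0.0
```

Emit:
servo_tool(
  series=[
    [[-45,10,-1],[0,0,6],-1],
    [[-44,14,-1],[0,0,6],-1],
    [[-42,19,-1],[0,0,6],-1],
    [[-40,23,-1],[0,0,6],-1],
    [[-37,27,-1],[0,0,6],-1],
  ],
)

```text
clock: 1.6
ee_pos: [489.7, 12.9, 237.5]
orientation: [[0.305, 0.952, 0.0], [0.952, -0.305, 0.001], [0.0, -0.0, -1.0]]
force: [0.1, 0.5, 0.1]
grip_width: 1.001
grip_force: 0.0
```

```bash
python3 - <<'E'
from h import *
plan([487,15.5,172.5],down(BX),3)
E
```

```text
at [489.7  12.9 237.5] -> [487.   15.5 172.5] F [0.1 0.5 0.1] t 1.6 w 1.001
[[0.5, -1.1, 21.7], [-0.0, -0.01, -0.02]]
[[0.5, -1.1, 21.7], [-0.0, -0.01, -0.02]]
[[0.5, -1.1, 21.7], [-0.0, -0.01, -0.02]]
```

Emit:
servo_tool(
  series=[
    [[1,-3,0],[0,0,0],-1],
    [[0.5,0,22],[0,0,0],-0.4],
    [[0,0,22],[0,0,0],-0.4],
    [[0,0,20],[0,0,0],-0.4],
    [[0,0,0],[0,0,0],-0.4],
  ],
)

```text
clock: 2.1
ee_pos: [484.6, 17.5, 171.0]
orientation: [[0.3, 0.954, -0.006], [0.954, -0.3, -0.001], [-0.003, -0.006, -1.0]]
force: [0.1, 0.7, -0.1]
grip_width: 0.739
grip_force: 0.0
```

Emit:
servo_tool(
  newtons=45,
  series=[
    [[0,0,0],[0,0,0],1],
    [[0,0,0],[0,0,0],1],
    [[0,0,0],[0,0,0],1],
    [[0,0,0],[0,0,0],1],
    [[0,0,0],[0,0,0],1],
  ],
)

```text
clock: 2.6
ee_pos: [487.4, 17.1, 174.0]
orientation: [[0.301, 0.954, 0.001], [0.954, -0.301, 0.0], [0.001, 0.001, -1.0]]
force: [0.0, -0.3, 0.5]
grip_width: 0.329
grip_force: 0.0
```

Emit:
servo_tool(
  series=[
    [[0,0,0],[0,0,0],1],
    [[0,0,0],[0,0,0],1],
    [[0,0,0],[0,0,0],1],
  ],
)

```text
clock: 2.9
ee_pos: [488.5, 16.8, 174.0]
orientation: [[0.301, 0.954, 0.003], [0.954, -0.301, -0.0], [0.001, 0.003, -1.0]]
force: [5.0, -1.5, 0.4]
grip_width: 0.283
grip_force: 45.0
```

Emit:
servo_tool(
  series=[
    [[0,0,-4],[0,0,0],1],
    [[0,0,-4],[0,0,0],1],
    [[0,0,-2.5],[0,0,0],1],
    [[0,0,0],[0,0,0],1],
  ],
)

```text
clock: 3.3
ee_pos: [488.4, 16.7, 183.7]
orientation: [[0.301, 0.954, 0.003], [0.954, -0.301, -0.001], [0.0, 0.003, -1.0]]
force: [7.6, -1.5, -9.0]
grip_width: 0.281
grip_force: 45.0
```

Emit:
servo_tool(
  series=[
    [[-6,0,0],[0,0,0],1],
    [[-12,0,0],[0,0,0],1],
    [[-12,0,0],[0,0,0],1],
    [[-12,0,0],[0,0,0],1],
    [[-12,0,0],[0,0,0],1],
  ],
)

```text
clock: 3.8
ee_pos: [472.6, -34.7, 183.7]
orientation: [[0.301, 0.954, 0.004], [0.954, -0.301, -0.001], [0.001, 0.004, -1.0]]
force: [9.6, -0.4, -9.0]
grip_width: 0.282
grip_force: 45.0
```

Emit:
servo_tool(
  series=[
    [[-14,0,0],[0,0,0],1],
    [[-14,0,0],[0,0,0],1],
    [[-14,0,0],[0,0,0],1],
    [[-14,0,0],[0,0,0],1],
    [[-14,0,0],[0,0,0],1],
  ],
)

```text
clock: 4.3
ee_pos: [452.1, -101.4, 184.0]
orientation: [[0.301, 0.954, 0.005], [0.954, -0.301, -0.001], [0.001, 0.005, -1.0]]
force: [9.9, -1.1, -9.5]
grip_width: 0.28
grip_force: 45.0
```

Emit:
servo_tool(
  series=[
    [[-14,0,0],[0,0,0],1],
    [[-14,0,0],[0,0,0],1],
    [[-14,0,0],[0,0,0],1],
    [[-14,0,0],[0,0,0],1],
    [[-10,0,0],[0,0,0],1],
  ],
)

```text
clock: 4.8
ee_pos: [432.6, -164.7, 184.1]
orientation: [[0.301, 0.954, 0.006], [0.954, -0.301, -0.001], [0.0, 0.006, -1.0]]
force: [10.9, -0.8, -9.1]
grip_width: 0.284
grip_force: 45.0
```

Emit:
servo_tool(
  series=[
    [[-4,0,0],[0,0,0],1],
    [[-2,0,0],[0,0,0],1],
    [[0,0,0],[0,0,0],1],
  ],
)

```text
clock: 5.1
ee_pos: [431.1, -169.7, 184.1]
orientation: [[0.301, 0.954, 0.006], [0.954, -0.301, -0.001], [0.001, 0.006, -1.0]]
force: [10.8, -1.9, -9.0]
grip_width: 0.286
grip_force: 45.0
```

Emit:
servo_tool(
  series=[
    [[-1,0,0],[0,0,0],1],
    [[0,0,5],[0,0,0],1],
    [[0,0,5],[0,0,0],1],
    [[0,0,0],[0,0,0],1],
  ],
)

```text
clock: 5.5
ee_pos: [431.1, -169.7, 174.3]
orientation: [[0.3, 0.954, 0.006], [0.954, -0.3, 0.0], [0.002, 0.006, -1.0]]
force: [10.2, 1.0, -4.3]
grip_width: 0.282
grip_force: 45.0
```

Emit:
servo_tool(
  series=[
    [[0,0,0],[0,0,0],-0.4],
    [[0,0,0],[0,0,0],-0.4],
    [[0,0,0],[0,0,0],-0.4],
    [[0,0,0],[0,0,0],-0.4],
    [[0,0,0],[0,0,0],-0.4],
  ],
)

```text
clock: 6.0
ee_pos: [427.2, -170.8, 173.8]
orientation: [[0.301, 0.954, -0.001], [0.954, -0.301, 0.001], [0.0, -0.001, -1.0]]
force: [0.3, 0.2, -0.6]
grip_width: 0.644
grip_force: 0.0
```

Emit:
servo_tool(
  series=[
    [[0,0,-20],[0,0,0],-0.4],
    [[0,0,-40],[0,0,0],-0.4],
    [[0,0,-30],[0,0,0],-0.4],
    [[0,0,0],[0,0,0],-0.4],
  ],
)

```text
clock: 6.4
ee_pos: [430.0, -171.9, 267.7]
orientation: [[0.301, 0.954, 0.008], [0.954, -0.301, -0.0], [0.002, 0.008, -1.0]]
force: [-0.5, -0.6, 0.1]
grip_width: 0.699
grip_force: 0.0
```

```bash
python3 - <<'E'
from h import *
np.set_printoptions(precision=1,suppress=True)
im,d=snap("top");im2,d2=snap("side")
P=w2b(pts("top",d)); h=cv2.cvtColor(im,cv2.COLOR_BGR2HSV)
orange=(h[...,0]>3)&(h[...,0]<22)&(h[...,1]>110)
for y0 in(52,0,-52):
    ins=(abs(P[...,1]-y0)<16)&(P[...,0]>-62)&(P[...,0]<64)
    m=orange&ins&(P[...,2]>35); q=P[m]
    if len(q)<20: print(y0,len(q));continue
    print(y0,len(q),"x",np.percentile(q[:,0],[2,50,98]),"y",np.percentile(q[:,1],[5,50,95]),"z",np.percentile(q[:,2],[2,50,98]))
    for lo in range(-20,64,12):
        s=q[(q[:,0]>=lo)&(q[:,0]<lo+12)]
        if len(s)>4: print("  ",lo+6,np.median(s,0),len(s))
a=cv2.resize(im[130:290,160:430],None,fx=2.9,fy=2.9,interpolation=cv2.INTER_CUBIC);cv2.imwrite("pics/top1c.png",a)
b=cv2.resize(im2[150:310,200:370],None,fx=3.5,fy=3.5,interpolation=cv2.INTER_CUBIC);cv2.imwrite("pics/side1c.png",b)
E
```

```text
52 249 x [-21.8   9.7  45.9] y [38.1 50.7 65.5] z [ 38.4  81.5 112.3]
   -14 [-11.7  39.5  39.4] 12
   -2 [-1.1 49.4 55.2] 68
   10 [ 8.4 51.2 78.6] 62
   22 [22.3 51.5 97. ] 39
   34 [ 34.5  51.9 106.7] 44
   46 [ 44.1  51.6 109.4] 18
0 257 x [-17.    9.9  46.2] y [-13.8  -0.6  13.5] z [ 37.6  82.8 111.5]
   -14 [-10.7 -12.   41. ] 16
   -2 [-1.1 -1.4 55. ] 64
   10 [ 8.6 -0.9 78.4] 65
   22 [21.9  0.1 94.6] 38
   34 [ 34.    0.6 104.9] 46
   46 [ 43.4   0.2 110.2] 23
-52 261 x [-23.4  10.   46.3] y [-65.7 -52.  -37.9] z [ 37.8  80.  111.9]
   -14 [-12.  -39.8  39.1] 14
   -2 [ -1.5 -52.2  56.1] 65
   10 [  8.5 -51.7  76.6] 69
   22 [ 22.3 -51.7  95.7] 39
   34 [ 33.9 -51.9 105.4] 44
   46 [ 43.6 -51.9 109.7] 24
```

View pics/top1c.png

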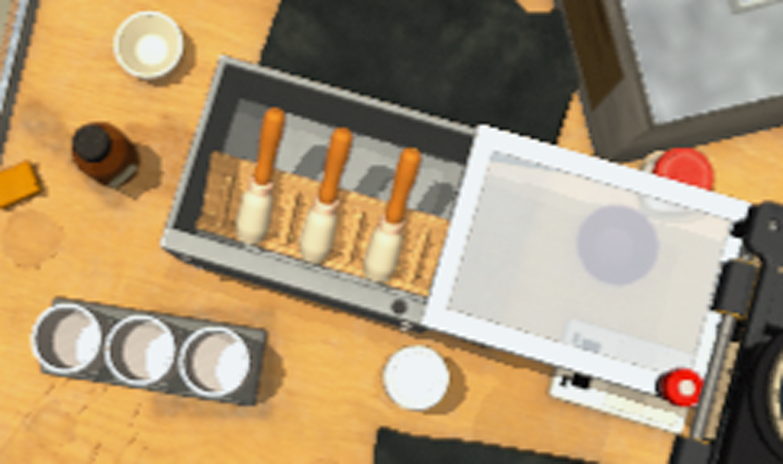

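View pics/side1c.png

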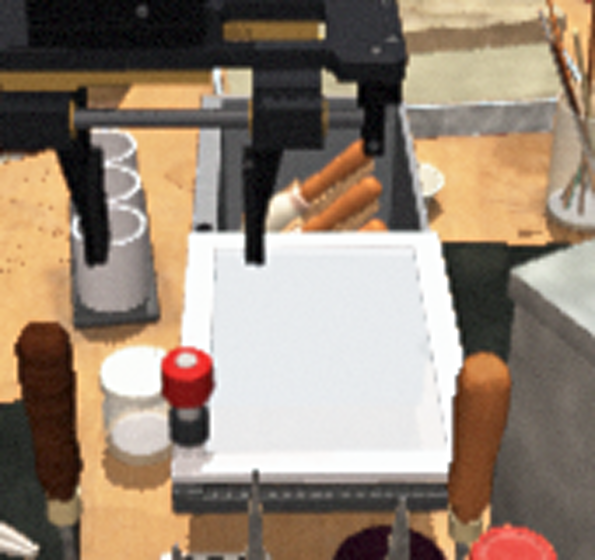

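The top crop shows the cover fully open with the knob at (683,387), and three brushes with handle tops at (272,115), (342,135) and (409,157). The side crop agrees, with the red knob down on its collar at (188,375). The pin has dropped home in the open position.

```bash
cat >> h.py <<'E'
def tilt(head,deg):  # closing axis horizontal, heading angle (deg, world) ; deg>0 = fingers point forward of down
    a=np.radians(head);t=np.radians(deg);f=np.array([np.cos(a),np.sin(a),0]);y=np.array([-f[1],f[0],0])
    z=np.sin(t)*f+np.array([0,0,-np.cos(t)]);return np.stack([np.cross(y,z),y,z],1)
def cups(im,d,n,ctr):
    P=pts(n,d);q=P[(abs(P[...,2]-69)<5)];out=[]
    for c in ctr:
        s=q[np.hypot(*(q[:,:2]-c).T)<33]; c2=np.median(s[:,:2],0)
        for _ in range(20):  # algebraic circle fit via lstsq
            A=np.c_[2*s[:,:2],np.ones(len(s))];x=np.linalg.lstsq(A,(s[:,:2]**2).sum(1),rcond=None)[0];r=np.sqrt(x[2]+x[0]**2+x[1]**2)
            e=abs(np.hypot(*(s[:,:2]-x[:2]).T)-r);k=e<5
            if k.all(): break
            s=s[k]
        out.append((x[:2].round(1),r.round(1),len(s),np.median(s[:,2]).round(1)))
    return out
def grasp(y,up=0,x=34,z=94,t=15):
    R=tilt(-17.7,-t); return b2w(x,y,z)+18.7*R[:,2]+np.array([0,0,up]),R
E
python3 - <<'E'
from h import *
np.set_printoptions(precision=1,suppress=True)
for n in("top","side"):
    D=np.load(n+".npz")
    for c in cups(D['im'],D['d'],n,[np.array([469,279]),np.array([460,221]),np.array([451,162])]):print(n,c)
p,R=grasp(52,90);plan(p,R,12)
print(grasp(52)[0],grasp(0)[0],grasp(-52)[0]); print(ctrl.state()['joints'])
E
```

```text
top (array([471.4, 268.3]), np.float64(25.0), 74, np.float64(69.6))
top (array([461.9, 213.4]), np.float64(25.4), 68, np.float64(69.6))
top (array([452.6, 154.4]), np.float64(25.2), 77, np.float64(70.0))
side (array([470.8, 270.5]), np.float64(23.4), 34, np.float64(67.8))
side (array([466.6, 217.7]), np.float64(18.4), 14, np.float64(68.6))
side (array([450.6, 154.6]), np.float64(25.3), 51, np.float64(68.8))
at [ 427.7 -170.8  264.1] -> [618.5 107.  190.9] F [-0.6  0.5 -0.5] t 6.5 w 0.702
[[26.9, 8.2, 6.1], [0.98, 0.98, -7.44]]
[[25.5, 11.7, 6.4], [0.98, 0.98, -7.44]]
[[23.6, 15.0, 6.6], [0.98, 0.98, -7.44]]
[[21.3, 18.0, 6.7], [0.98, 0.98, -7.44]]
[[18.7, 20.8, 6.7], [0.98, 0.98, -7.44]]
[[15.7, 23.1, 6.6], [0.98, 0.98, -7.44]]
[[12.5, 25.1, 6.5], [0.98, 0.98, -7.44]]
[[9.0, 26.6, 6.2], [0.98, 0.98, -7.44]]
[[5.4, 27.6, 5.9], [0.98, 0.98, -7.44]]
[[1.7, 28.2, 5.4], [0.98, 0.98, -7.44]]
[[-2.1, 28.2, 4.9], [0.98, 0.98, -7.44]]
[[-5.8, 27.8, 4.4], [0.98, 0.98, -7.44]]
[618.5 107.  100.9] [602.7  57.4 100.9] [586.9   7.9 100.9]
[-0.4  0.1  0.7  2.  -0.   1.1  0. ]
```

Emit:
servo_tool(
  series=[
    [[27,8,6],[1,1,-7.4],0.1],
    [[25.5,12,6],[1,1,-7.4],0.1],
    [[23.5,15,6.5],[1,1,-7.4],0.1],
    [[21,18,6.5],[1,1,-7.5],0.1],
    [[18.5,21,6.5],[1,1,-7.5],0.1],
  ],
)

```text
clock: 7.0
ee_pos: [507.2, -54.8, 232.3]
orientation: [[-0.337, 0.937, -0.092], [0.935, 0.344, 0.085], [0.111, -0.057, -0.992]]
force: [-0.0, -0.5, 0.1]
grip_width: 0.46
grip_force: 0.0
```

Emit:
servo_tool(
  series=[
    [[15.5,23,6.5],[1,1,-7.4],0.1],
    [[12.5,25,6.5],[1,1,-7.4],0.1],
    [[9,26.5,6],[1,1,-7.4],0.1],
    [[5.5,27.5,6],[1,1,-7.5],0.1],
    [[2,28,5.5],[1,1,-7.5],0.1],
  ],
)

```text
clock: 7.5
ee_pos: [586.1, 60.3, 201.5]
orientation: [[-0.819, 0.534, -0.211], [0.526, 0.845, 0.097], [0.23, -0.032, -0.973]]
force: [0.4, -0.6, 0.5]
grip_width: 0.447
grip_force: 0.0
```

Emit:
servo_tool(
  series=[
    [[-2,28,5],[1,1,-7.5],0.1],
    [[-6,28,4.5],[1,1,-7.4],0.1],
    [[0,0,0],[0,0,0],0.1],
    [[0,0,0],[0,0,0],0.1],
  ],
)

```text
clock: 7.9
ee_pos: [617.5, 106.0, 189.1]
orientation: [[-0.918, 0.303, -0.256], [0.293, 0.953, 0.079], [0.267, -0.003, -0.964]]
force: [0.1, -0.9, -0.3]
grip_width: 0.448
grip_force: 0.0
```

```bash
python3 - <<'E'
from h import *
p,R=grasp(52);plan(p,R,4);print(ctrl.state()['joints'])
E
```

```text
at [617.5 106.  189.1] -> [618.5 107.  100.9] F [ 0.1 -0.9 -0.3] t 7.9 w 0.448
[[-6.1, 0.4, 21.2], [-0.04, -0.13, 0.0]]
[[-6.0, 0.4, 21.2], [-0.04, -0.13, 0.0]]
[[-6.0, 0.3, 21.2], [-0.04, -0.13, 0.0]]
[[-5.9, 0.3, 21.2], [-0.04, -0.13, 0.0]]
[-0.35509014  0.55667279  0.2712551   1.52191393 -0.25411649  1.34122586
  1.24779315]
```

Emit:
servo_tool(
  series=[
    [[-6,1,21],[0,0,0],0.1],
    [[-6,0.5,21],[0,0,0],0.1],
    [[-6,0,21],[0,0,0],0.1],
    [[-6,0,21],[0,0,0],0.1],
    [[0,0,0],[0,0,0],0.1],
  ],
)

```text
clock: 8.4
ee_pos: [616.9, 105.1, 101.2]
orientation: [[-0.916, 0.306, -0.258], [0.296, 0.952, 0.078], [0.27, -0.004, -0.963]]
force: [-1.0, -0.9, -0.8]
grip_width: 0.45
grip_force: 0.0
```

Emit:
servo_tool(
  newtons=30,
  series=[
    [[0,0,0],[0,0,0],1],
    [[0,0,0],[0,0,0],1],
    [[0,0,0],[0,0,0],1],
    [[0,0,0],[0,0,0],1],
    [[0,0,0],[0,0,0],1],
  ],
)

```text
clock: 8.9
ee_pos: [620.6, 107.1, 105.2]
orientation: [[-0.92, 0.303, -0.25], [0.292, 0.953, 0.08], [0.262, 0.001, -0.965]]
force: [0.9, -1.4, 2.7]
grip_width: 0.176
grip_force: 30.0
```

```bash
python3 - <<'E'
from h import *
s=ctrl.state();print(s['ee_pos'],s['force'],s['grip_width'],s['grip_force'])
im,d=snap("top");im2,_=snap("side")
a=cv2.resize(im[130:260,190:340],None,fx=3,fy=3);b=cv2.resize(im2[130:260,200:350],None,fx=3,fy=3);cv2.imwrite("pics/g1.png",np.hstack([a,b])[:, :800] if a.shape[1]*2<=800 else cv2.resize(np.hstack([a,b]),(800,346)))
E
```

```text
[620.6096685  107.14146109 105.17020251] [ 0.86787791 -1.39910577  2.71615542] 0.17598427124468147 29.98854784913142
```

View pics/g1.png

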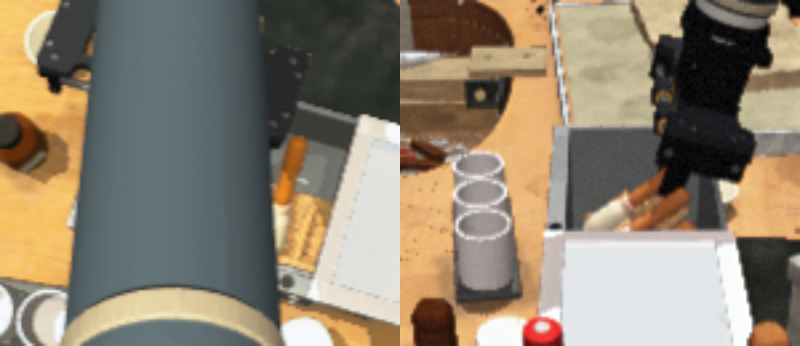

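The view shows the gripper closed on the left brush handle, at about (655,180) in the side half, with the other two brushes undisturbed. Grip width is 15 mm, so the handle is held.

```bash
cat >> h.py <<'E'
def place(c,foot,L,head=10,t=30):
    R=tilt(head,t);f=np.array([np.cos(np.radians(head)),np.sin(np.radians(head)),0])
    g=np.array([c[0],c[1],foot+L])+4.5*f; return g+18.7*R[:,2],R
def plan2(p0,R0,p,R,n):
    w=Ro.from_matrix(R0.T@R).as_rotvec()
    print("seg",np.round(p0),np.round(p),np.degrees(w).round(1))
    for k in range(n):
        Rk=R0@Ro.from_rotvec(w*k/n).as_matrix()
        print([list(map(float,(Rk.T@(p-p0)/n).round(1))),list(map(float,np.degrees(w/n).round(1)))])
E
python3 - <<'E'
from h import *
s=ctrl.state();p0=np.array(s['ee_pos']);R0=np.array(s['orientation'])
p1=p0+[0,0,170];plan2(p0,R0,p1,R0,4)
p,R=place((471.4,268.3),110,101);plan2(p1,R0,p,R,8)
E
```

```text
seg [621. 107. 105.] [621. 107. 275.] [0. 0. 0.]
[[11.1, 0.0, -41.0], [0.0, 0.0, 0.0]]
[[11.1, 0.0, -41.0], [0.0, 0.0, 0.0]]
[[11.1, 0.0, -41.0], [0.0, 0.0, 0.0]]
[[11.1, 0.0, -41.0], [0.0, 0.0, 0.0]]
seg [621. 107. 275.] [485. 271. 195.] [ -3.6 -44.3 -28.1]
[[18.9, 14.3, 15.6], [-0.5, -5.5, -3.5]]
[[19.4, 15.4, 13.8], [-0.5, -5.5, -3.5]]
[[19.7, 16.5, 12.0], [-0.5, -5.5, -3.5]]
[[19.7, 17.6, 10.3], [-0.5, -5.5, -3.5]]
[[19.5, 18.8, 8.5], [-0.5, -5.5, -3.5]]
[[19.1, 19.9, 6.8], [-0.5, -5.5, -3.5]]
[[18.4, 21.0, 5.1], [-0.5, -5.5, -3.5]]
[[17.5, 22.1, 3.6], [-0.5, -5.5, -3.5]]
```

Emit:
servo_tool(
  series=[
    [[3,0,-11],[0,0,0],1],
    [[7,0,-26],[0,0,0],1],
    [[11,0,-41],[0,0,0],1],
    [[11,0,-41],[0,0,0],1],
    [[12,0,-45],[0,0,0],1],
  ],
)

```text
clock: 9.5
ee_pos: [619.9, 106.9, 275.3]
orientation: [[-0.919, 0.303, -0.253], [0.292, 0.953, 0.08], [0.265, -0.001, -0.964]]
force: [0.6, -0.2, -0.0]
grip_width: 0.175
grip_force: 30.0
```

Emit:
servo_tool(
  series=[
    [[19,14,15.5],[-0.5,-5.5,-3.5],1],
    [[19.5,15.5,14],[-0.5,-5.5,-3.5],1],
    [[19.5,16.5,12],[-0.5,-5.5,-3.5],1],
    [[19.5,17.5,10.5],[-0.5,-5.5,-3.5],1],
  ],
)

```text
clock: 9.9
ee_pos: [552.1, 189.5, 234.3]
orientation: [[-0.989, 0.065, 0.132], [0.071, 0.996, 0.044], [-0.129, 0.053, -0.99]]
force: [-0.2, 0.9, -1.0]
grip_width: 0.175
grip_force: 30.0
```

Emit:
servo_tool(
  series=[
    [[19.5,19,8.5],[-0.4,-5.5,-3.5],1],
    [[19,20,7],[-0.4,-5.5,-3.5],1],
    [[18.5,21,5],[-0.4,-5.5,-3.5],1],
    [[17.5,22,3.5],[-0.4,-5.6,-3.5],1],
    [[0,0,0],[0,0,0],1],
  ],
)

```text
clock: 10.4
ee_pos: [484.4, 266.8, 193.6]
orientation: [[-0.868, -0.163, 0.469], [-0.144, 0.987, 0.077], [-0.475, -0.001, -0.88]]
force: [0.3, -0.1, -1.1]
grip_width: 0.173
grip_force: 30.0
```

```bash
python3 - <<'E'
from h import *
np.set_printoptions(precision=2,suppress=True)
p,R=place((471.4,268.3),110,101);plan(p,R,2);s=ctrl.state();print(s['joints'],s['grip_width'])
im,d=snap("top");im2,d2=snap("side")
for n,dd,im_ in(("top",d,im),("side",d2,im2)):
    for c in cups(im_,dd,n,[np.array([471,268]),np.array([462,213]),np.array([452,154])]):print(n,c)
a=cv2.resize(im[180:290,140:290],(400,293));b=cv2.resize(im2[110:260,150:300],(400,400));c=np.zeros((400,800,3),np.uint8);c[:293,:400]=a;c[:,400:]=b;cv2.imwrite("pics/p1.png",c)
E
```

```text
at [484.4 266.8 193.6] -> [485.  270.7 194.8] F [ 0.3 -0.1 -1.1] t 10.4 w 0.173
[[-0.8, 1.9, -0.2], [-0.17, -0.81, -0.24]]
[[-0.8, 1.9, -0.2], [-0.17, -0.81, -0.24]]
[-0.94  0.12  0.23  2.2   0.54  0.45  0.58] 0.17293677864599658
top (array([475.1, 265.8]), np.float64(21.4), 10, np.float64(70.1))
top (array([462.3, 209.8]), np.float64(24.4), 43, np.float64(69.4))
top (array([452.7, 153.9]), np.float64(25.2), 101, np.float64(69.9))
side (array([469.2, 267.7]), np.float64(25.6), 83, np.float64(68.4))
side (array([460.3, 211. ]), np.float64(25.3), 95, np.float64(68.3))
side (array([450.7, 153.6]), np.float64(25.1), 109, np.float64(67.9))
```

View pics/p1.png

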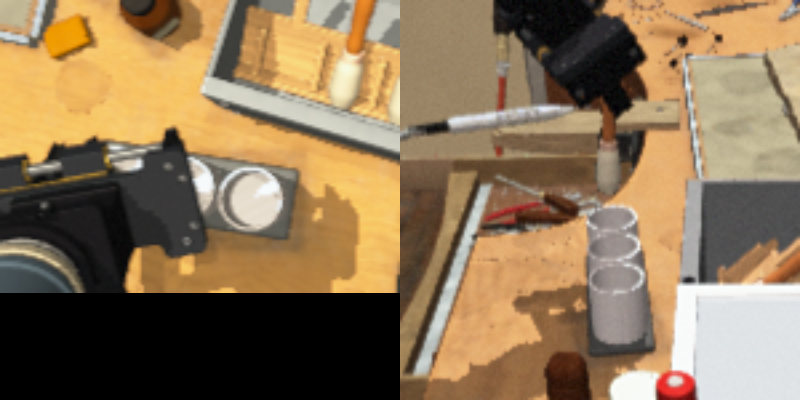

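The brush hangs upright over cup 1, with its foot at about (608,193) in the side half (pixel (228,182)). The cups are empty and in place.

```bash
python3 - <<'E'
from h import *
s=ctrl.state();R=np.array(s['orientation']);f=np.array([np.cos(.1745),np.sin(.1745),0])
g=np.array(s['ee_pos'])-18.7*R[:,2]; foot=g-4.5*f-[0,0,101];print(foot,proj("side",foot),proj("top",foot))
im=np.load("side.npz")['im'];d=np.load("side.npz")['d'];P=pts("side",d)
m=(P[...,2]>90)&(P[...,2]<160)&(np.hypot(P[...,0]-470,P[...,1]-265)<30);q=P[m];print(len(q))
for lo in range(90,160,10):
    k=q[(q[:,2]>=lo)&(q[:,2]<lo+10)]
    if len(k): print(lo,np.median(k,0).round(1),len(k))
p,RR=place((470.5,267.8),110,101);plan(p,RR,1)
p1,_=place((470.5,267.8),16,101);plan2(p,RR,p1,RR,4)
E
```

```text
[475.87352742 263.16459748 111.69898042] [230.42868815 178.59511882] [180.59289203 243.40729555]
163
100 [467.1 253.9 109.1] 7
110 [466.9 252.9 115.9] 25
120 [465.6 252.1 124.9] 33
130 [466.9 252.7 134.5] 36
140 [468.9 253.3 144.7] 33
150 [470.9 256.5 154.3] 29
at [489.1 265.4 196.3] -> [484.1 270.2 194.8] F [ 0.5  0.7 -0.7] t 10.5 w 0.178
[[4.4, 5.6, -0.7], [-0.43, -1.43, -0.95]]
seg [484. 270. 195.] [484. 270. 101.] [0. 0. 0.]
[[11.7, 0.0, 20.4], [0.0, 0.0, 0.0]]
[[11.7, 0.0, 20.4], [0.0, 0.0, 0.0]]
[[11.7, 0.0, 20.4], [0.0, 0.0, 0.0]]
[[11.7, 0.0, 20.4], [0.0, 0.0, 0.0]]
```

Emit:
servo_tool(
  series=[
    [[3,4,-1],[-0.4,-1.4,-0.9],1],
    [[0,0,0],[0,0,0],1],
    [[12,0,20],[0,0,0],1],
    [[12,0,20],[0,0,0],1],
    [[11.5,0,20.5],[0,0,0],1],
  ],
)

```text
clock: 11.0
ee_pos: [487.8, 267.7, 126.0]
orientation: [[-0.853, -0.168, 0.495], [-0.144, 0.986, 0.086], [-0.502, 0.002, -0.865]]
force: [0.4, -0.5, -0.9]
grip_width: 0.172
grip_force: 30.0
```

Emit:
servo_tool(
  series=[
    [[7,0,12],[0,0,0],1],
    [[2.5,0,4.5],[0,0,0],1],
    [[0,0,0],[0,0,0],1],
  ],
)

```text
clock: 11.3
ee_pos: [487.2, 267.4, 106.2]
orientation: [[-0.853, -0.169, 0.493], [-0.147, 0.986, 0.084], [-0.5, -0.001, -0.866]]
force: [-0.3, 0.5, -1.4]
grip_width: 0.174
grip_force: 30.0
```

Emit:
servo_tool(
  series=[
    [[2,0,3.5],[0,0,0],1],
    [[0,0,0],[0,0,0],1],
    [[1,0,2],[0,0,0],1],
    [[0,0,0],[0,0,0],1],
  ],
)

```text
clock: 11.7
ee_pos: [488.3, 268.7, 102.3]
orientation: [[-0.852, -0.169, 0.496], [-0.146, 0.986, 0.087], [-0.504, 0.002, -0.864]]
force: [-0.2, -0.5, 4.4]
grip_width: 0.175
grip_force: 30.0
```

Emit:
servo_tool(
  series=[
    [[1,0,2],[0,0,0],1],
    [[0,0,0],[0,0,0],1],
    [[0,0,0],[0,0,0],1],
  ],
)

```text
clock: 12.0
ee_pos: [490.2, 269.3, 102.1]
orientation: [[-0.85, -0.169, 0.499], [-0.144, 0.986, 0.088], [-0.507, 0.003, -0.862]]
force: [-0.7, -1.6, 14.1]
grip_width: 0.174
grip_force: 30.0
```

Emit:
servo_tool(
  series=[
    [[-1,0,-1.5],[0,0,0],1],
    [[0,0,0],[0,0,0],0.1],
    [[0,0,0],[0,0,0],0.1],
    [[0,0,0],[0,0,0],0.1],
    [[0,0,0],[0,0,0],0.1],
  ],
)

```text
clock: 12.5
ee_pos: [486.0, 268.3, 99.5]
orientation: [[-0.853, -0.171, 0.493], [-0.148, 0.985, 0.086], [-0.5, -0.0, -0.866]]
force: [-0.1, 0.3, 0.3]
grip_width: 0.417
grip_force: 0.0
```

Emit:
servo_tool(
  series=[
    [[0,0,-20],[0,0,0],0.1],
    [[0,0,-40],[0,0,0],0.1],
    [[0,0,-40],[0,0,0],0.1],
    [[0,0,-30],[0,0,0],0.1],
    [[0,0,0],[0,0,0],0.1],
  ],
)

```text
clock: 13.0
ee_pos: [422.0, 258.7, 215.8]
orientation: [[-0.851, -0.173, 0.496], [-0.147, 0.985, 0.092], [-0.505, 0.005, -0.863]]
force: [-0.1, -0.5, -0.1]
grip_width: 0.446
grip_force: 0.0
```

```bash
python3 - <<'E'
from h import *
np.set_printoptions(precision=1,suppress=True)
D={n:snap(n) for n in("top","side")}
for n in D:
    P=pts(n,D[n][1]);m=(P[...,2]>75)&(P[...,2]<145)&(np.hypot(P[...,0]-470,P[...,1]-267)<35)
    q=P[m]
    for lo in range(75,145,14):
        k=q[(q[:,2]>=lo)&(q[:,2]<lo+14)]
        if len(k)>3: print(n,lo,np.median(k,0),len(k))
s=ctrl.state();p0=s['ee_pos'];R0=s['orientation']
p,R=grasp(0,up=100);plan2(p0,R0,p,R,9)
p1,_=grasp(0);plan2(p,R,p1,R,4)
print(s['force'],s['grip_width'])
E
```

```text
top 75 [472.4 260.   81.3] 14
top 89 [474.  259.2  95.4] 6
top 103 [476.6 258.9 111.2] 9
top 117 [478.1 260.2 127.4] 28
top 131 [478.  263.8 132.6] 27
side 75 [472.1 260.8  80.8] 26
side 89 [473.4 260.7  96.5] 23
side 103 [474.  258.7 110.4] 27
side 117 [475.5 260.6 124.6] 29
side 131 [475.9 265.7 132.5] 7
seg [422. 257. 212.] [603.  57. 201.] [ 3.8 44.2 28. ]
[[-13.2, -25.3, 9.1], [0.4, 4.9, 3.1]]
[[-15.3, -24.5, 8.0], [0.4, 4.9, 3.1]]
[[-17.2, -23.5, 6.8], [0.4, 4.9, 3.1]]
[[-19.0, -22.5, 5.4], [0.4, 4.9, 3.1]]
[[-20.6, -21.4, 3.9], [0.4, 4.9, 3.1]]
[[-22.0, -20.2, 2.2], [0.4, 4.9, 3.1]]
[[-23.2, -19.0, 0.4], [0.4, 4.9, 3.1]]
[[-24.1, -17.7, -1.4], [0.4, 4.9, 3.1]]
[[-24.8, -16.4, -3.4], [0.4, 4.9, 3.1]]
seg [603.  57. 201.] [603.  57. 101.] [0. 0. 0.]
[[-6.5, 0.0, 24.1], [0.0, 0.0, 0.0]]
[[-6.5, 0.0, 24.1], [0.0, 0.0, 0.0]]
[[-6.5, 0.0, 24.1], [0.0, 0.0, 0.0]]
[[-6.5, 0.0, 24.1], [0.0, 0.0, 0.0]]
[-0.1 -0.4 -1. ] 0.4471443134028451
```

Emit:
servo_tool(
  series=[
    [[-13,-25,9],[0.4,4.9,3.1],0.1],
    [[-15,-24.5,8],[0.4,4.9,3.1],0.1],
    [[-17,-23.5,7],[0.4,4.9,3.1],0.1],
    [[-19,-22.5,5.5],[0.4,4.9,3.1],0.1],
    [[-20.5,-21.5,4],[0.4,4.9,3.1],0.1],
  ],
)

```text
clock: 13.6
ee_pos: [520.5, 148.0, 204.6]
orientation: [[-0.991, 0.091, 0.096], [0.095, 0.995, 0.036], [-0.092, 0.045, -0.995]]
force: [0.9, -0.0, 0.5]
grip_width: 0.451
grip_force: 0.0
```

Emit:
servo_tool(
  series=[
    [[-22,-20,2],[0.4,4.9,3.1],0.1],
    [[-23,-19,0.5],[0.4,4.9,3.1],0.1],
    [[-24,-17.5,-1.5],[0.4,4.9,3.1],0.1],
    [[-25,-16.5,-3.5],[0.4,4.9,3.1],0.1],
    [[0,0,0],[0,0,0],0.1],
  ],
)

```text
clock: 14.1
ee_pos: [603.7, 54.8, 197.2]
orientation: [[-0.921, 0.305, -0.241], [0.297, 0.952, 0.07], [0.251, -0.007, -0.968]]
force: [-1.3, -0.1, -1.4]
grip_width: 0.451
grip_force: 0.0
```

Emit:
servo_tool(
  series=[
    [[0,0,0],[0,0,0],0.1],
  ],
)

```text
clock: 14.2
ee_pos: [600.7, 59.8, 199.2]
orientation: [[-0.923, 0.299, -0.24], [0.29, 0.954, 0.074], [0.251, -0.002, -0.968]]
force: [0.8, 0.2, 0.0]
grip_width: 0.454
grip_force: 0.0
```

```bash
python3 - <<'E'
from h import *
p,R=grasp(0);plan(p,R,4)
E
```

```text
at [600.7  59.8 199.2] -> [602.7  57.4 100.9] F [0.8 0.2 0. ] t 14.2 w 0.454
[[-6.8, -0.4, 23.6], [-0.04, 0.11, 0.07]]
[[-6.8, -0.4, 23.6], [-0.04, 0.11, 0.07]]
[[-6.9, -0.4, 23.6], [-0.04, 0.11, 0.07]]
[[-6.9, -0.4, 23.6], [-0.04, 0.11, 0.07]]
```

Emit:
servo_tool(
  series=[
    [[-6.5,0,24],[0,0,0],0.1],
    [[-6.5,0,24],[0,0,0],0.1],
    [[-6.5,0,24],[0,0,0],0.1],
    [[-6.5,0,25],[0,0,0],0.1],
    [[0,0,0],[0,0,0],0.1],
  ],
)

```text
clock: 14.7
ee_pos: [598.1, 62.6, 98.7]
orientation: [[-0.924, 0.294, -0.244], [0.285, 0.956, 0.075], [0.255, -0.001, -0.967]]
force: [-0.9, -0.4, 0.5]
grip_width: 0.452
grip_force: 0.0
```

Emit:
servo_tool(
  series=[
    [[0,0,0],[0,0,0],1],
    [[0,0,0],[0,0,0],1],
    [[0,0,0],[0,0,0],1],
    [[0,0,0],[0,0,0],1],
    [[0,0,0],[0,0,0],1],
  ],
)

```text
clock: 15.2
ee_pos: [602.6, 61.2, 103.3]
orientation: [[-0.926, 0.297, -0.234], [0.287, 0.955, 0.076], [0.246, 0.003, -0.969]]
force: [1.0, -0.3, 3.0]
grip_width: 0.177
grip_force: 30.0
```

```bash
python3 - <<'E'
from h import *
s=ctrl.state();p0=np.array(s['ee_pos']);R0=np.array(s['orientation']);print(p0,s['force'],s['grip_width'],s['grip_force'],w2b(p0-18.7*R0[:,2]))
p1=p0+[0,0,170]
p,R=place((461.5,212),110,104);plan2(p1,R0,p,R,8)
E
```

```text
[602.59260049  61.21618215 103.32265299] [ 1.02890214 -0.26819167  2.99663054] 0.17707050350551168 29.980967529845657 [32.53210959  3.5519848  96.44681764]
seg [603.  61. 273.] [475. 214. 198.] [ -3.6 -43.4 -27.7]
[[17.9, 13.5, 14.3], [-0.5, -5.4, -3.5]]
[[18.3, 14.5, 12.7], [-0.5, -5.4, -3.5]]
[[18.6, 15.5, 11.1], [-0.5, -5.4, -3.5]]
[[18.6, 16.6, 9.5], [-0.5, -5.4, -3.5]]
[[18.4, 17.6, 7.9], [-0.5, -5.4, -3.5]]
[[17.9, 18.7, 6.3], [-0.5, -5.4, -3.5]]
[[17.3, 19.7, 4.8], [-0.5, -5.4, -3.5]]
[[16.5, 20.7, 3.3], [-0.5, -5.4, -3.5]]
```

Emit:
servo_tool(
  series=[
    [[3,0,-11],[0,0,0],1],
    [[7,0,-26],[0,0,0],1],
    [[11,0,-41],[0,0,0],1],
    [[11,0,-41],[0,0,0],1],
    [[12,0,-45],[0,0,0],1],
  ],
)

```text
clock: 15.7
ee_pos: [599.2, 61.4, 273.9]
orientation: [[-0.925, 0.297, -0.237], [0.287, 0.955, 0.076], [0.249, 0.002, -0.969]]
force: [1.4, 0.3, -0.3]
grip_width: 0.174
grip_force: 30.0
```

Emit:
servo_tool(
  series=[
    [[18,13.5,14.5],[-0.5,-5.4,-3.5],1],
    [[18.5,14.5,12.5],[-0.5,-5.4,-3.5],1],
    [[18.5,15.5,11],[-0.5,-5.4,-3.5],1],
    [[18.5,16.5,9.5],[-0.5,-5.4,-3.5],1],
  ],
)

```text
clock: 16.1
ee_pos: [535.3, 138.9, 235.7]
orientation: [[-0.988, 0.057, 0.142], [0.064, 0.997, 0.044], [-0.139, 0.053, -0.989]]
force: [-0.1, 0.3, -1.1]
grip_width: 0.175
grip_force: 30.0
```

Emit:
servo_tool(
  series=[
    [[18.5,17.5,8],[-0.5,-5.4,-3.5],1],
    [[18,18.5,6.5],[-0.5,-5.4,-3.5],1],
    [[17.5,19.5,5],[-0.5,-5.4,-3.5],1],
    [[16.5,20.5,3.5],[-0.5,-5.4,-3.5],1],
    [[0,0,0],[0,0,0],1],
  ],
)

```text
clock: 16.6
ee_pos: [471.7, 208.6, 196.7]
orientation: [[-0.867, -0.169, 0.469], [-0.147, 0.986, 0.084], [-0.476, 0.004, -0.879]]
force: [-0.4, -0.8, -0.3]
grip_width: 0.173
grip_force: 30.0
```

```bash
cat >> h.py <<'E'
def check(c,L):
    im,d=snap("top");im2,d2=snap("side")
    for n,dd in(("top",d),("side",d2)):
        for r in cups(None,dd,n,C3): print(n,r)
    P=pts("side",d2);q=P[(P[...,2]>85)&(P[...,2]<160)&(np.hypot(P[...,0]-c[0],P[...,1]-c[1])<28)]
    _,o,_=cam("side")
    for lo in range(85,160,12):
        k=q[(q[:,2]>=lo)&(q[:,2]<lo+12)]
        if len(k)>4: print("brush",lo,np.median(k,0).round(1),len(k))
    print("zmin",np.percentile(q[:,2],1) if len(q) else None)
    s=ctrl.state();R=np.array(s['orientation']);g=np.array(s['ee_pos'])-18.7*R[:,2];f=np.array([np.cos(.1745),np.sin(.1745),0])
    print("foot pred",(g-4.5*f-[0,0,L]).round(1));p,RR=place(c,110,L);plan(p,RR,1)
C3=[np.array([471,268]),np.array([462,212]),np.array([452,154])]
E
python3 -c "
from h import *
check((461.5,212),104)"
```

```text
top (array([480.5, 271.8]), np.float64(17.9), 44, np.float64(69.3))
top (array([462.1, 210.9]), np.float64(25.3), 22, np.float64(69.2))
top (array([469.4, 179.3]), np.float64(7.1), 12, np.float64(68.7))
side (array([469.6, 267.5]), np.float64(25.2), 61, np.float64(68.4))
side (array([460.2, 210.5]), np.float64(25.1), 96, np.float64(68.1))
side (array([450.6, 153.6]), np.float64(25.2), 110, np.float64(68.0))
brush 109 [452.9 195.  117.8] 15
brush 121 [453.3 193.8 127.1] 41
brush 133 [456.1 193.7 138.9] 45
brush 145 [455.8 194.6 151.9] 46
brush 157 [458.6 197.9 158.3] 11
zmin 115.68418656467352
foot pred [462.8 205.7 111.7]
at [476.1 208.1 199.3] -> [475.1 214.4 197.8] F [-0.8 -0.2 -0.1] t 16.7 w 0.18
[[0.6, 6.4, 1.4], [0.01, -1.35, -0.72]]
```

Emit:
servo_tool(
  series=[
    [[0,5,0],[0,-1.6,-0.7],1],
    [[0,0,0],[0,0,0],1],
    [[12,0,20],[0,0,0],1],
    [[12,0,20],[0,0,0],1],
    [[11.5,0,20.5],[0,0,0],1],
  ],
)

```text
clock: 17.2
ee_pos: [477.3, 212.2, 129.0]
orientation: [[-0.85, -0.169, 0.498], [-0.146, 0.986, 0.087], [-0.506, 0.001, -0.863]]
force: [1.2, -0.6, 0.7]
grip_width: 0.173
grip_force: 30.0
```

Emit:
servo_tool(
  series=[
    [[7,0,12],[0,0,0],1],
    [[2.5,0,4.5],[0,0,0],1],
    [[0,0,0],[0,0,0],1],
  ],
)

```text
clock: 17.5
ee_pos: [476.8, 211.9, 109.2]
orientation: [[-0.851, -0.17, 0.496], [-0.148, 0.985, 0.085], [-0.503, -0.001, -0.864]]
force: [-0.1, -0.0, 0.6]
grip_width: 0.178
grip_force: 30.0
```

Emit:
servo_tool(
  series=[
    [[2,0,3.5],[0,0,0],1],
    [[0,0,0],[0,0,0],1],
    [[0,0,0],[0,0,0],1],
  ],
)

```text
clock: 17.8
ee_pos: [476.5, 212.6, 106.3]
orientation: [[-0.85, -0.171, 0.497], [-0.148, 0.985, 0.087], [-0.505, 0.0, -0.863]]
force: [-0.7, 0.2, -0.5]
grip_width: 0.176
grip_force: 30.0
```

Emit:
servo_tool(
  series=[
    [[1,0,2],[0,0,0],1],
    [[0,0,0],[0,0,0],1],
    [[0,0,0],[0,0,0],1],
  ],
)

```text
clock: 18.1
ee_pos: [475.9, 212.9, 103.7]
orientation: [[-0.851, -0.173, 0.497], [-0.149, 0.985, 0.087], [-0.504, 0.0, -0.863]]
force: [-0.1, -1.0, -0.9]
grip_width: 0.175
grip_force: 30.0
```

Emit:
servo_tool(
  series=[
    [[1,0,2],[0,0,0],1],
    [[0,0,0],[0,0,0],1],
    [[0,0,0],[0,0,0],1],
  ],
)

```text
clock: 18.4
ee_pos: [475.8, 212.9, 101.2]
orientation: [[-0.851, -0.173, 0.496], [-0.149, 0.985, 0.087], [-0.504, 0.0, -0.864]]
force: [0.7, -0.1, -0.2]
grip_width: 0.173
grip_force: 30.0
```

Emit:
servo_tool(
  series=[
    [[1,0,2],[0,0,0],1],
    [[0,0,0],[0,0,0],1],
    [[0,0,0],[0,0,0],1],
  ],
)

```text
clock: 18.7
ee_pos: [475.9, 212.9, 98.9]
orientation: [[-0.851, -0.173, 0.496], [-0.149, 0.985, 0.087], [-0.504, 0.0, -0.864]]
force: [0.1, 0.4, -0.9]
grip_width: 0.176
grip_force: 30.0
```

Emit:
servo_tool(
  series=[
    [[1,0,1.5],[0,0,0],1],
    [[0,0,0],[0,0,0],1],
    [[0,0,0],[0,0,0],1],
  ],
)

```text
clock: 19.0
ee_pos: [476.9, 213.2, 98.2]
orientation: [[-0.849, -0.173, 0.499], [-0.149, 0.985, 0.088], [-0.506, 0.0, -0.862]]
force: [-1.7, 0.3, 6.9]
grip_width: 0.175
grip_force: 30.0
```

Emit:
servo_tool(
  series=[
    [[0.5,0,1.5],[0,0,0],1],
    [[0,0,0],[0,0,0],1],
    [[0,0,0],[0,0,0],1],
  ],
)

```text
clock: 19.3
ee_pos: [478.7, 213.4, 98.1]
orientation: [[-0.848, -0.172, 0.501], [-0.148, 0.985, 0.088], [-0.509, 0.0, -0.861]]
force: [-1.9, -2.2, 12.5]
grip_width: 0.179
grip_force: 30.0
```

Emit:
servo_tool(
  series=[
    [[-1,0,-2],[0,0,0],1],
    [[0,0,0],[0,0,0],0.1],
    [[0,0,0],[0,0,0],0.1],
    [[0,0,0],[0,0,0],0.1],
    [[0,0,0],[0,0,0],0.1],
  ],
)

```text
clock: 19.8
ee_pos: [475.8, 212.9, 97.5]
orientation: [[-0.851, -0.173, 0.496], [-0.15, 0.985, 0.087], [-0.504, -0.0, -0.864]]
force: [0.2, -0.5, 1.0]
grip_width: 0.414
grip_force: 0.0
```

Emit:
servo_tool(
  series=[
    [[0,0,-20],[0,0,0],0.1],
    [[0,0,-40],[0,0,0],0.1],
    [[0,0,-40],[0,0,0],0.1],
    [[0,0,-35],[0,0,0],0.1],
    [[0,0,0],[0,0,0],0.1],
  ],
)

```text
clock: 20.3
ee_pos: [414.6, 202.9, 210.9]
orientation: [[-0.846, -0.172, 0.504], [-0.146, 0.985, 0.091], [-0.512, 0.003, -0.859]]
force: [0.4, -0.2, 0.2]
grip_width: 0.45
grip_force: 0.0
```

```bash
cat >> h.py <<'E'
def standing(c):
    for n in("top","side"):
        d=np.load(n+".npz")['d'];P=pts(n,d);q=P[(P[...,2]>75)&(P[...,2]<145)&(np.hypot(P[...,0]-c[0],P[...,1]-c[1])<30)]
        print(n,[np.median(q[(q[:,2]>=lo)&(q[:,2]<lo+20)],0).round().tolist() for lo in(75,95,115) if ((q[:,2]>=lo)&(q[:,2]<lo+20)).sum()>3])
E
python3 - <<'E'
from h import *
snap("top");snap("side");standing((470,267));standing((461,211))
s=ctrl.state();p0=s['ee_pos'];R0=s['orientation']
p,R=grasp(-52,up=100);plan2(p0,R0,p,R,9)
E
```

```text
top [[473.0, 259.0, 82.0], [474.0, 259.0, 107.0], [478.0, 264.0, 130.0]]
side [[476.0, 260.0, 110.0], [476.0, 261.0, 125.0]]
top [[464.0, 202.0, 84.0], [464.0, 202.0, 109.0], [468.0, 207.0, 130.0]]
side [[463.0, 204.0, 84.0], [465.0, 203.0, 106.0], [466.0, 204.0, 125.0]]
seg [415. 202. 207.] [587.   8. 201.] [ 3.8 44.6 28. ]
[[-12.7, -24.5, 8.3], [0.4, 5.0, 3.1]]
[[-14.7, -23.7, 7.3], [0.4, 5.0, 3.1]]
[[-16.5, -22.8, 6.1], [0.4, 5.0, 3.1]]
[[-18.2, -21.8, 4.8], [0.4, 5.0, 3.1]]
[[-19.7, -20.8, 3.3], [0.4, 5.0, 3.1]]
[[-21.0, -19.6, 1.7], [0.4, 5.0, 3.1]]
[[-22.2, -18.4, -0.0], [0.4, 5.0, 3.1]]
[[-23.0, -17.2, -1.9], [0.4, 5.0, 3.1]]
[[-23.7, -16.0, -3.8], [0.4, 5.0, 3.1]]
```

Both brushes are standing. On to the third.

Emit:
servo_tool(
  series=[
    [[-12.5,-24.5,8.5],[0.4,5,3.1],0.1],
    [[-14.5,-23.5,7.5],[0.4,5,3.1],0.1],
    [[-16.5,-23,6],[0.4,5,3.1],0.1],
    [[-18,-22,5],[0.4,5,3.1],0.1],
    [[-19.5,-21,3.5],[0.4,5,3.1],0.1],
  ],
)

```text
clock: 20.9
ee_pos: [507.6, 96.2, 201.8]
orientation: [[-0.991, 0.089, 0.099], [0.092, 0.995, 0.035], [-0.095, 0.044, -0.995]]
force: [0.9, 0.8, 0.2]
grip_width: 0.448
grip_force: 0.0
```

Emit:
servo_tool(
  series=[
    [[-21,-19.5,1.5],[0.4,5,3.1],0.1],
    [[-22,-18.5,0],[0.4,5,3.1],0.1],
    [[-23,-17,-2],[0.4,5,3.1],0.1],
    [[-24,-16,-4],[0.4,5,3.1],0.1],
    [[0,0,0],[0,0,0],0.1],
  ],
)

```text
clock: 21.4
ee_pos: [587.3, 6.5, 196.7]
orientation: [[-0.921, 0.302, -0.245], [0.294, 0.953, 0.07], [0.255, -0.008, -0.967]]
force: [-0.4, -0.2, 0.2]
grip_width: 0.453
grip_force: 0.0
```

Emit:
servo_tool(
  series=[
    [[0,0,0],[0,0,0],0.1],
    [[0,0,0],[0,0,0],0.1],
  ],
)

```text
clock: 21.6
ee_pos: [583.5, 13.1, 200.7]
orientation: [[-0.925, 0.293, -0.243], [0.284, 0.956, 0.075], [0.254, 0.0, -0.967]]
force: [-0.1, -0.7, 0.2]
grip_width: 0.445
grip_force: 0.0
```

```bash
python3 - <<'E'
from h import *
p,R=grasp(-52);plan(p,R,4)
E
```

```text
at [583.5  13.1 200.7] -> [586.9   7.9 100.9] F [-0.1 -0.7  0.2] t 21.6 w 0.445
[[-7.5, -1.0, 23.8], [-0.04, 0.07, 0.16]]
[[-7.5, -1.0, 23.8], [-0.04, 0.07, 0.16]]
[[-7.5, -1.0, 23.8], [-0.04, 0.07, 0.16]]
[[-7.6, -1.0, 23.8], [-0.04, 0.07, 0.16]]
```

Emit:
servo_tool(
  series=[
    [[-7.5,-4,24],[0,0,0.5],0.1],
    [[-7,0,24],[0,0,0],0.1],
    [[-7,0,24],[0,0,0],0.1],
    [[-7,0,25],[0,0,0],0.1],
    [[0,0,0],[0,0,0],0.1],
  ],
)

```text
clock: 22.1
ee_pos: [583.0, 9.0, 98.6]
orientation: [[-0.921, 0.3, -0.247], [0.291, 0.954, 0.075], [0.258, -0.003, -0.966]]
force: [0.3, 0.2, 0.5]
grip_width: 0.45
grip_force: 0.0
```

Emit:
servo_tool(
  series=[
    [[0,0,0],[0,0,0],1],
    [[0,0,0],[0,0,0],1],
    [[0,0,0],[0,0,0],1],
    [[0,0,0],[0,0,0],1],
    [[0,0,0],[0,0,0],1],
  ],
)

```text
clock: 22.6
ee_pos: [587.2, 7.7, 102.2]
orientation: [[-0.923, 0.302, -0.238], [0.293, 0.953, 0.076], [0.25, 0.0, -0.968]]
force: [1.2, -0.1, 3.5]
grip_width: 0.176
grip_force: 30.0
```

```bash
python3 - <<'E'
from h import *
s=ctrl.state();p0=np.array(s['ee_pos']);R0=np.array(s['orientation']);print(p0,s['force'],s['grip_width'],s['grip_force'],w2b(p0-18.7*R0[:,2]))
d=snap("side")[1]
for r in cups(None,d,"side",C3):print(r)
p1=p0+[0,0,170]
p,R=place((451.5,154),110,103);plan2(p1,R0,p,R,8)
E
```

```text
[587.23750908   7.66534562 102.17245541] [ 1.16305437 -0.09810495  3.467035  ] 0.17560206800165737 29.986590194475866 [ 34.24926296 -52.10574334  95.28022122]
(array([469.4, 267.5]), np.float64(25.6), 61, np.float64(68.5))
(array([460.3, 211. ]), np.float64(25.2), 80, np.float64(68.2))
(array([450.6, 153.7]), np.float64(25.3), 110, np.float64(68.1))
seg [587.   8. 272.] [465. 156. 197.] [ -3.8 -43.6 -28. ]
[[17.2, 13.1, 14.2], [-0.5, -5.4, -3.5]]
[[17.6, 14.1, 12.6], [-0.5, -5.4, -3.5]]
[[17.9, 15.0, 11.1], [-0.5, -5.4, -3.5]]
[[17.9, 16.1, 9.5], [-0.5, -5.4, -3.5]]
[[17.7, 17.1, 7.9], [-0.5, -5.4, -3.5]]
[[17.3, 18.1, 6.4], [-0.5, -5.4, -3.5]]
[[16.7, 19.1, 4.9], [-0.5, -5.4, -3.5]]
[[15.9, 20.0, 3.6], [-0.5, -5.4, -3.5]]
```

Emit:
servo_tool(
  series=[
    [[3,0,-11],[0,0,0],1],
    [[7,0,-26],[0,0,0],1],
    [[11,0,-41],[0,0,0],1],
    [[11,0,-41],[0,0,0],1],
    [[12,0,-45],[0,0,0],1],
  ],
)

```text
clock: 23.15
ee_pos: [584.3, 7.8, 272.3]
orientation: [[-0.922, 0.303, -0.242], [0.293, 0.953, 0.075], [0.253, -0.002, -0.967]]
force: [1.2, 0.4, -1.0]
grip_width: 0.175
grip_force: 30.0
```

Emit:
servo_tool(
  series=[
    [[17,13,14],[-0.5,-5.4,-3.5],1],
    [[17.5,14,12.5],[-0.5,-5.4,-3.5],1],
    [[18,15,11],[-0.5,-5.4,-3.5],1],
    [[18,16,9.5],[-0.5,-5.4,-3.5],1],
  ],
)

```text
clock: 23.55
ee_pos: [523.2, 82.8, 234.1]
orientation: [[-0.988, 0.064, 0.137], [0.07, 0.997, 0.041], [-0.134, 0.05, -0.99]]
force: [0.7, 0.4, -0.8]
grip_width: 0.174
grip_force: 30.0
```

Emit:
servo_tool(
  series=[
    [[17.5,17,8],[-0.5,-5.4,-3.5],1],
    [[17.5,18,6.5],[-0.5,-5.4,-3.5],1],
    [[16.5,19,5],[-0.5,-5.4,-3.5],1],
    [[16,20,3.5],[-0.5,-5.4,-3.5],1],
    [[0,0,0],[0,0,0],1],
  ],
)

```text
clock: 24.05
ee_pos: [460.5, 152.6, 194.8]
orientation: [[-0.866, -0.169, 0.47], [-0.147, 0.986, 0.082], [-0.477, 0.001, -0.879]]
force: [0.7, 0.3, -0.7]
grip_width: 0.176
grip_force: 30.0
```

Emit:
servo_tool(
  series=[
    [[0,0,0],[0,0,0],1],
    [[0,0,0],[0,0,0],1],
  ],
)

```text
clock: 24.25
ee_pos: [467.2, 152.3, 198.8]
orientation: [[-0.865, -0.161, 0.476], [-0.138, 0.987, 0.082], [-0.483, 0.005, -0.876]]
force: [-0.1, 0.5, -0.9]
grip_width: 0.176
grip_force: 30.0
```

```bash
python3 -c "
from h import *
check((451.5,154),103);standing((470,267));standing((461,211))"
```

```text
top (array([471.6, 268. ]), np.float64(25.2), 89, np.float64(69.3))
top (array([462.6, 211.3]), np.float64(24.7), 50, np.float64(69.7))
top (array([474.9, 165.3]), np.float64(2.9), 6, np.float64(70.1))
side (array([469.6, 267.6]), np.float64(25.3), 43, np.float64(68.0))
side (array([459.7, 210.5]), np.float64(25.0), 73, np.float64(68.4))
side (array([450.8, 153.6]), np.float64(25.4), 113, np.float64(67.7))
brush 109 [446.9 140.3 117.2] 14
brush 121 [447.3 138.7 127.9] 41
brush 133 [447.8 138.7 138.6] 49
brush 145 [448.9 139.6 150.9] 50
brush 157 [447.8 141.5 157.9] 12
zmin 114.7807953438011
foot pred [454.  149.9 111.9]
at [467.3 152.2 198.6] -> [465.1 156.4 196.8] F [ 0.2 -0.9 -0.9] t 24.4 w 0.177
[[2.2, 4.5, 0.8], [-0.12, -1.13, -0.83]]
top [[473.0, 259.0, 84.0], [475.0, 258.0, 106.0], [478.0, 263.0, 130.0]]
side [[482.0, 261.0, 111.0], [482.0, 261.0, 122.0]]
top [[469.0, 208.0, 130.0]]
side [[473.0, 205.0, 111.0], [473.0, 205.0, 126.0]]
```

Emit:
servo_tool(
  series=[
    [[1.5,3,0],[0,-1.3,-0.8],1],
    [[0,0,0],[0,0,0],1],
    [[12,0,20],[0,0,0],1],
    [[12,0,20],[0,0,0],1],
    [[11.5,0,20.5],[0,0,0],1],
  ],
)

```text
clock: 24.85
ee_pos: [464.7, 154.7, 134.1]
orientation: [[-0.851, -0.174, 0.496], [-0.154, 0.985, 0.081], [-0.502, -0.007, -0.865]]
force: [0.7, 0.3, -0.2]
grip_width: 0.18
grip_force: 30.0
```

Emit:
servo_tool(
  series=[
    [[7,0,12],[0,0,0],1],
    [[4.5,0,8],[0,0,0],1],
    [[0,0,0],[0,0,0],1],
    [[0,0,0],[0,0,0],1],
  ],
)

```text
clock: 25.25
ee_pos: [465.3, 153.7, 112.0]
orientation: [[-0.851, -0.172, 0.496], [-0.152, 0.985, 0.081], [-0.503, -0.007, -0.864]]
force: [1.3, -0.2, -1.5]
grip_width: 0.178
grip_force: 30.0
```

Emit:
servo_tool(
  series=[
    [[4,0,7],[0,0,0],1],
    [[0,0,0],[0,0,0],1],
    [[0,0,0],[0,0,0],1],
  ],
)

```text
clock: 25.55
ee_pos: [465.0, 153.9, 104.3]
orientation: [[-0.851, -0.173, 0.497], [-0.153, 0.985, 0.081], [-0.503, -0.007, -0.864]]
force: [0.7, 1.4, -1.0]
grip_width: 0.175
grip_force: 30.0
```

Emit:
servo_tool(
  series=[
    [[1,0,2],[0,0,0],1],
    [[0,0,0],[0,0,0],1],
    [[0,0,0],[0,0,0],1],
  ],
)

```text
clock: 25.85
ee_pos: [465.0, 154.0, 102.1]
orientation: [[-0.85, -0.173, 0.497], [-0.153, 0.985, 0.081], [-0.503, -0.007, -0.864]]
force: [0.8, 0.9, 0.2]
grip_width: 0.172
grip_force: 30.0
```

Emit:
servo_tool(
  series=[
    [[1,0,1.5],[0,0,0],1],
    [[0,0,0],[0,0,0],1],
    [[0,0,0],[0,0,0],1],
  ],
)

```text
clock: 26.15
ee_pos: [464.7, 154.0, 99.8]
orientation: [[-0.851, -0.173, 0.496], [-0.153, 0.985, 0.081], [-0.503, -0.007, -0.864]]
force: [0.6, 1.5, 0.7]
grip_width: 0.175
grip_force: 30.0
```

Emit:
servo_tool(
  series=[
    [[0.5,0,1],[0,0,0],1],
    [[0,0,0],[0,0,0],1],
    [[0,0,0],[0,0,0],1],
  ],
)

```text
clock: 26.45
ee_pos: [464.6, 153.9, 98.5]
orientation: [[-0.851, -0.173, 0.496], [-0.153, 0.985, 0.081], [-0.502, -0.007, -0.865]]
force: [0.9, 0.9, 0.1]
grip_width: 0.178
grip_force: 30.0
```

Emit:
servo_tool(
  series=[
    [[0.5,0,1],[0,0,0],1],
    [[0,0,0],[0,0,0],1],
    [[0,0,0],[0,0,0],1],
  ],
)

```text
clock: 26.75
ee_pos: [465.3, 153.9, 98.0]
orientation: [[-0.85, -0.173, 0.497], [-0.153, 0.985, 0.081], [-0.504, -0.007, -0.864]]
force: [-0.0, 1.2, 4.9]
grip_width: 0.174
grip_force: 30.0
```

Emit:
servo_tool(
  series=[
    [[0.5,0,1],[0,0,0],1],
    [[0,0,0],[0,0,0],1],
    [[0,0,0],[0,0,0],1],
  ],
)

```text
clock: 27.05
ee_pos: [466.5, 154.2, 98.0]
orientation: [[-0.849, -0.173, 0.5], [-0.153, 0.985, 0.081], [-0.506, -0.008, -0.862]]
force: [-1.8, 1.0, 11.3]
grip_width: 0.172
grip_force: 30.0
```

Emit:
servo_tool(
  series=[
    [[-1,0,-1.5],[0,0,0],1],
    [[0,0,0],[0,0,0],0.1],
    [[0,0,0],[0,0,0],0.1],
    [[0,0,0],[0,0,0],0.1],
    [[0,0,0],[0,0,0],0.1],
  ],
)

```text
clock: 27.55
ee_pos: [464.5, 153.3, 97.6]
orientation: [[-0.851, -0.173, 0.495], [-0.153, 0.985, 0.08], [-0.502, -0.008, -0.865]]
force: [0.2, 0.1, -0.2]
grip_width: 0.418
grip_force: 0.0
```

Emit:
servo_tool(
  series=[
    [[0,0,-20],[0,0,0],0.1],
    [[0,0,-40],[0,0,0],0.1],
    [[0,0,-40],[0,0,0],0.1],
    [[0,0,-40],[0,0,0],0.1],
    [[0,0,0],[0,0,0],0.1],
  ],
)

```text
clock: 28.05
ee_pos: [425.0, 142.7, 179.3]
orientation: [[-0.846, -0.161, 0.508], [-0.146, 0.987, 0.07], [-0.513, -0.016, -0.858]]
force: [0.5, -0.4, 0.9]
grip_width: 0.449
grip_force: 0.0
```

Emit:
servo_tool(
  series=[
    [[-10,0,-35],[0,0,0],0.1],
    [[0,0,0],[0,0,0],0.1],
  ],
)

```text
clock: 28.25
ee_pos: [418.6, 141.7, 210.6]
orientation: [[-0.845, -0.16, 0.51], [-0.146, 0.987, 0.068], [-0.514, -0.017, -0.858]]
force: [0.2, 0.2, -0.4]
grip_width: 0.444
grip_force: 0.0
```

```bash
python3 - <<'E'
from h import *
im,_=snap("top");im2,d=snap("side")
for r in cups(None,d,"side",C3):print(r)
for c in C3:standing(c)
h=cv2.cvtColor(im,cv2.COLOR_BGR2HSV);m=(((h[...,0]<8)|(h[...,0]>172))&(h[...,1]>140)&(h[...,2]>90)).astype(np.uint8)
n,l,st,c=cv2.connectedComponentsWithStats(m[240:290,370:430]);print([(onz("top",c[i][0]+370,c[i][1]+240,201).round(1),st[i,4]) for i in range(1,n) if st[i,4]>30])
s=ctrl.state();plan([430.5,-169.7,265],down(BX),12)
a=im[170:290,140:320];a=cv2.resize(a,(480,320));b=cv2.resize(im2[130:280,190:340],(320,320));cv2.imwrite("pics/st.png",np.hstack([a,b]))
E
```

```text
(array([469.4, 268.1]), np.float64(25.5), 61, np.float64(67.9))
(array([460. , 210.8]), np.float64(25.1), 71, np.float64(67.9))
(array([450.6, 153.7]), np.float64(25.1), 92, np.float64(68.1))
top [[473.0, 259.0, 82.0], [474.0, 259.0, 106.0], [478.0, 263.0, 129.0]]
side [[474.0, 262.0, 110.0], [476.0, 262.0, 125.0]]
top [[464.0, 202.0, 84.0], [466.0, 201.0, 106.0], [467.0, 207.0, 130.0]]
side [[465.0, 203.0, 110.0], [466.0, 205.0, 125.0]]
top [[451.0, 144.0, 81.0], [453.0, 143.0, 111.0], [456.0, 150.0, 130.0]]
side [[451.0, 144.0, 84.0], [452.0, 145.0, 106.0], [453.0, 146.0, 126.0]]
[(array([ 430.9, -168.2,  201. ]), np.int32(119))]
at [417.6 140.7 207.8] -> [ 430.5 -169.7  265. ] F [0.6 0.7 0.3] t 28.4 w 0.45
[[0.5, -25.8, -5.3], [2.54, 1.68, 9.5]]
[[-3.7, -25.7, -4.2], [2.54, 1.68, 9.5]]
[[-7.8, -24.9, -3.2], [2.54, 1.68, 9.5]]
[[-11.7, -23.5, -2.4], [2.54, 1.68, 9.5]]
[[-15.4, -21.3, -1.8], [2.54, 1.68, 9.5]]
[[-18.6, -18.5, -1.4], [2.54, 1.68, 9.5]]
[[-21.4, -15.3, -1.3], [2.54, 1.68, 9.5]]
[[-23.6, -11.6, -1.3], [2.54, 1.68, 9.5]]
[[-25.1, -7.6, -1.6], [2.54, 1.68, 9.5]]
[[-26.0, -3.5, -2.1], [2.54, 1.68, 9.5]]
[[-26.2, 0.8, -2.8], [2.54, 1.68, 9.5]]
[[-25.6, 4.9, -3.7], [2.54, 1.68, 9.5]]
```

View pics/st.png

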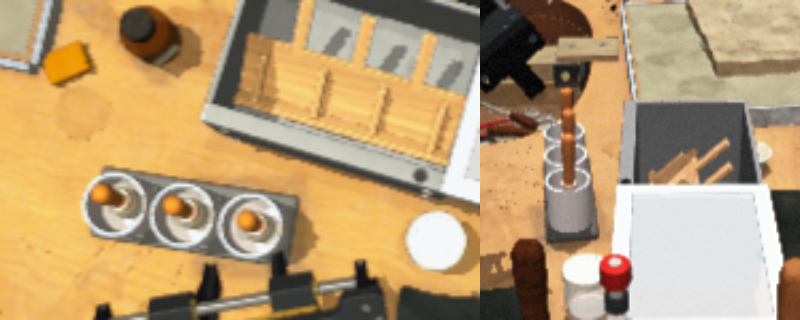

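All three brushes stand in the cups, with handles at about (103,195), (178,207) and (250,220) in the top half. The box is empty and the knob is at the open position.

```bash
python3 - <<'E'
from h import *
s=ctrl.state();p0=np.array(s['ee_pos']);R0=np.array(s['orientation']);R2=down(BX)
w=Ro.from_matrix(R0.T@R2).as_rotvec();R1=R0@Ro.from_rotvec(w/2).as_matrix()
p1=np.array([475,0,265.]);plan2(p0,R0,p1,R1,7);plan2(p1,R1,np.array([430.5,-169.5,255]),R2,7)
E
```

```text
seg [418. 141. 208.] [475.   0. 265.] [15.3 10.1 57. ]
[[-8.1, -21.3, -4.2], [2.2, 1.4, 8.1]]
[[-11.0, -20.1, -3.7], [2.2, 1.4, 8.1]]
[[-13.7, -18.5, -3.2], [2.2, 1.4, 8.1]]
[[-16.1, -16.5, -2.9], [2.2, 1.4, 8.1]]
[[-18.2, -14.1, -2.8], [2.2, 1.4, 8.1]]
[[-19.9, -11.5, -2.8], [2.2, 1.4, 8.1]]
[[-21.3, -8.7, -2.9], [2.2, 1.4, 8.1]]
seg [475.   0. 265.] [ 430. -170.  255.] [15.3 10.1 57. ]
[[-14.0, -20.6, 2.4], [2.2, 1.4, 8.1]]
[[-16.9, -18.3, 2.7], [2.2, 1.4, 8.1]]
[[-19.4, -15.7, 2.9], [2.2, 1.4, 8.1]]
[[-21.5, -12.6, 3.0], [2.2, 1.4, 8.1]]
[[-23.1, -9.4, 2.8], [2.2, 1.4, 8.1]]
[[-24.2, -5.9, 2.5], [2.2, 1.4, 8.1]]
[[-24.9, -2.3, 2.0], [2.2, 1.4, 8.1]]
```

Emit:
servo_tool(
  series=[
    [[-8,-21,-10],[2,1.4,8],-0.4],
    [[-11,-20,-6],[2,1.4,8],-0.4],
    [[-13.5,-18.5,-3],[2,1.4,8],-0.4],
    [[-16,-16.5,-3],[2,1.4,8],-0.4],
  ],
)

```text
clock: 28.75
ee_pos: [446.1, 59.3, 245.6]
orientation: [[-0.828, 0.392, 0.401], [0.403, 0.913, -0.06], [-0.39, 0.112, -0.914]]
force: [-0.1, -0.1, -0.8]
grip_width: 0.675
grip_force: 0.0
```

Emit:
servo_tool(
  series=[
    [[-18,-14,-3],[2.2,1.4,8.1],-0.4],
    [[-20,-11.5,-3],[2.2,1.4,8.1],-0.4],
    [[-21.5,-8.5,-3],[2.2,1.4,8.1],-0.4],
    [[-14,-20.5,2.5],[2.2,1.4,8.1],-0.4],
    [[-17,-18.5,2.5],[2.2,1.4,8.1],-0.4],
  ],
)

```text
clock: 29.25
ee_pos: [459.7, -49.3, 267.2]
orientation: [[-0.386, 0.902, 0.192], [0.905, 0.411, -0.111], [-0.179, 0.131, -0.975]]
force: [-0.1, -1.0, 0.2]
grip_width: 0.699
grip_force: 0.0
```

Emit:
servo_tool(
  series=[
    [[-19.5,-15.5,3],[2.2,1.4,8.1],-0.4],
    [[-21.5,-12.5,3],[2.2,1.4,8.1],-0.4],
    [[-23,-9.5,3],[2.2,1.4,8.1],-0.4],
    [[-24,-6,2.5],[2.2,1.4,8.1],-0.4],
    [[-25,-2.5,2],[2.2,1.4,8.1],-0.4],
  ],
)

```text
clock: 29.75
ee_pos: [429.3, -170.9, 259.3]
orientation: [[0.291, 0.957, -0.003], [0.957, -0.291, -0.003], [-0.004, -0.002, -1.0]]
force: [0.8, 0.6, -0.5]
grip_width: 0.704
grip_force: 0.0
```

Emit:
servo_tool(
  series=[
    [[0,0,0],[0,0,0],-0.4],
    [[0,0,0],[0,0,0],-0.4],
    [[0,0,0],[0,0,0],-0.4],
  ],
)

```text
clock: 30.05
ee_pos: [430.0, -168.4, 260.3]
orientation: [[0.283, 0.959, 0.001], [0.959, -0.283, -0.003], [-0.002, 0.001, -1.0]]
force: [0.8, 0.2, -0.1]
grip_width: 0.706
grip_force: 0.0
```

```bash
python3 - <<'E'
from h import *
plan([430.5,-169.3,220],down(BX),2)
E
```

```text
at [ 430.  -168.4  260.3] -> [ 430.5 -169.3  220. ] F [ 0.8  0.2 -0.1] t 30.1 w 0.706
[[-0.3, 0.3, 20.1], [0.04, 0.06, 0.64]]
[[-0.3, 0.4, 20.1], [0.04, 0.06, 0.64]]
```

Descend 87 mm, then grip the knob.

Emit:
servo_tool(
  series=[
    [[-0.5,0.5,20],[0,0,1.2],-0.4],
    [[0,0,22],[0,0,0],-0.4],
    [[0,0,22],[0,0,0],-0.4],
    [[0,0,22],[0,0,0],-0.4],
    [[0,0,0],[0,0,0],-0.4],
  ],
)

```text
clock: 30.55
ee_pos: [428.7, -168.3, 172.9]
orientation: [[0.302, 0.953, -0.003], [0.953, -0.302, -0.001], [-0.002, -0.003, -1.0]]
force: [-0.8, 0.6, 0.8]
grip_width: 0.707
grip_force: 0.0
```

Emit:
servo_tool(
  newtons=45,
  series=[
    [[0,0,0],[0,0,0],1],
    [[0,0,0],[0,0,0],1],
    [[0,0,0],[0,0,0],1],
    [[0,0,0],[0,0,0],1],
    [[0,0,0],[0,0,0],1],
  ],
)

```text
clock: 31.05
ee_pos: [431.1, -170.2, 176.0]
orientation: [[0.305, 0.952, 0.004], [0.952, -0.305, -0.002], [-0.001, 0.005, -1.0]]
force: [-0.3, -0.7, 0.1]
grip_width: 0.331
grip_force: 0.0
```

Emit:
servo_tool(
  series=[
    [[0,0,0],[0,0,0],1],
    [[0,0,0],[0,0,0],1],
    [[0,0,0],[0,0,0],1],
  ],
)

```text
clock: 31.35
ee_pos: [431.2, -170.2, 175.9]
orientation: [[0.305, 0.952, 0.004], [0.952, -0.305, -0.002], [-0.001, 0.005, -1.0]]
force: [0.5, -0.2, 4.0]
grip_width: 0.288
grip_force: 45.0
```

Emit:
servo_tool(
  series=[
    [[0,0,-4],[0,0,0],1],
    [[0,0,-4],[0,0,0],1],
    [[0,0,-2.5],[0,0,0],1],
    [[0,0,0],[0,0,0],1],
  ],
)

```text
clock: 31.75
ee_pos: [431.1, -170.2, 185.8]
orientation: [[0.305, 0.952, 0.004], [0.952, -0.305, -0.002], [-0.001, 0.005, -1.0]]
force: [4.9, -1.8, -9.0]
grip_width: 0.282
grip_force: 45.0
```

Emit:
servo_tool(
  series=[
    [[6,0,0],[0,0,0],1],
    [[12,0,0],[0,0,0],1],
    [[12,0,0],[0,0,0],1],
    [[12,0,0],[0,0,0],1],
    [[12,0,0],[0,0,0],1],
  ],
)

```text
clock: 32.25
ee_pos: [446.9, -118.8, 185.4]
orientation: [[0.305, 0.952, 0.002], [0.952, -0.305, -0.003], [-0.002, 0.003, -1.0]]
force: [3.6, -3.3, -8.7]
grip_width: 0.286
grip_force: 45.0
```

Emit:
servo_tool(
  series=[
    [[14,0,0],[0,0,0],1],
    [[14,0,0],[0,0,0],1],
    [[14,0,0],[0,0,0],1],
    [[14,0,0],[0,0,0],1],
    [[14,0,0],[0,0,0],1],
  ],
)

```text
clock: 32.75
ee_pos: [467.5, -51.9, 185.1]
orientation: [[0.305, 0.952, 0.0], [0.952, -0.305, -0.003], [-0.003, 0.001, -1.0]]
force: [2.7, -3.6, -8.9]
grip_width: 0.287
grip_force: 45.0
```

Emit:
servo_tool(
  series=[
    [[14,0,0],[0,0,0],1],
    [[14,0,0],[0,0,0],1],
    [[14,0,0],[0,0,0],1],
    [[12,0,0],[0,0,0],1],
    [[8,0,0],[0,0,0],1],
  ],
)

```text
clock: 33.25
ee_pos: [485.9, 8.0, 184.9]
orientation: [[0.304, 0.953, -0.001], [0.953, -0.304, -0.002], [-0.003, -0.0, -1.0]]
force: [-2.0, -1.7, -8.4]
grip_width: 0.284
grip_force: 45.0
```

Emit:
servo_tool(
  series=[
    [[4,0,0],[0,0,0],1],
    [[0,0,0],[0,0,0],1],
    [[0,0,0],[0,0,0],1],
  ],
)

```text
clock: 33.55
ee_pos: [487.2, 11.8, 185.2]
orientation: [[0.304, 0.953, -0.0], [0.953, -0.304, -0.001], [-0.001, 0.0, -1.0]]
force: [-3.7, 3.2, -8.9]
grip_width: 0.287
grip_force: 45.0
```

Emit:
servo_tool(
  series=[
    [[3,0,0],[0,0,0],1],
    [[2,0,0],[0,0,0],1],
    [[0,0,0],[0,0,0],1],
    [[0,0,0],[0,0,0],1],
  ],
)

```text
clock: 33.95
ee_pos: [488.3, 15.5, 185.1]
orientation: [[0.305, 0.952, -0.001], [0.952, -0.305, -0.002], [-0.003, -0.0, -1.0]]
force: [-6.3, 1.2, -9.1]
grip_width: 0.281
grip_force: 45.0
```

Emit:
servo_tool(
  series=[
    [[0,0,5],[0,0,0],1],
    [[0,0,5],[0,0,0],1],
    [[0,0,0],[0,0,0],1],
  ],
)

```text
clock: 34.25
ee_pos: [488.4, 15.7, 176.0]
orientation: [[0.305, 0.952, -0.001], [0.952, -0.305, -0.002], [-0.002, -0.0, -1.0]]
force: [-6.5, 1.4, -4.0]
grip_width: 0.287
grip_force: 45.0
```

Emit:
servo_tool(
  series=[
    [[0,0,0],[0,0,0],-0.4],
    [[0,0,0],[0,0,0],-0.4],
    [[0,0,0],[0,0,0],-0.4],
    [[0,0,0],[0,0,0],-0.4],
    [[0,0,0],[0,0,0],-0.4],
  ],
)

```text
clock: 34.75
ee_pos: [491.4, 15.5, 176.7]
orientation: [[0.305, 0.952, 0.006], [0.952, -0.305, -0.002], [-0.0, 0.006, -1.0]]
force: [-0.3, 0.3, 0.8]
grip_width: 0.647
grip_force: 0.0
```

Emit:
servo_tool(
  series=[
    [[0,0,-20],[0,0,0],-0.4],
    [[0,0,-40],[0,0,0],-0.4],
    [[0,0,-40],[0,0,0],-0.4],
    [[0,0,0],[0,0,0],-0.4],
  ],
)

```text
clock: 35.15
ee_pos: [493.8, 16.3, 281.8]
orientation: [[0.305, 0.952, 0.016], [0.952, -0.305, -0.001], [0.004, 0.015, -1.0]]
force: [1.1, 0.9, -0.2]
grip_width: 0.699
grip_force: 0.0
```

Emit:
servo_tool(
  series=[
    [[-40,0,0],[0,0,0],-0.4],
    [[-40,0,0],[0,0,0],-0.4],
    [[-40,0,0],[0,0,0],-0.4],
    [[-40,0,0],[0,0,0],-0.4],
    [[0,0,0],[0,0,0],-0.4],
  ],
)

```text
clock: 35.65
ee_pos: [439.2, -142.3, 275.9]
orientation: [[0.314, 0.949, 0.003], [0.949, -0.314, -0.004], [-0.003, 0.004, -1.0]]
force: [-0.1, 0.2, 0.4]
grip_width: 0.701
grip_force: 0.0
```

```bash
python3 - <<'E'
from h import *
im,d=snap("top");im2,d2=snap("side")
h=cv2.cvtColor(im,cv2.COLOR_BGR2HSV);m=(((h[...,0]<8)|(h[...,0]>172))&(h[...,1]>140)&(h[...,2]>90)).astype(np.uint8)
n,l,st,c=cv2.connectedComponentsWithStats(m[215:260,270:330]);i=1+st[1:,4].argmax();u=c[i]+[270,215];print(u,onz("top",*u,201))
P=pts("top",d);print(np.median(P[231:238,295:302].reshape(-1,3),0))
h=cv2.cvtColor(im2,cv2.COLOR_BGR2HSV);m=(((h[...,0]<8)|(h[...,0]>172))&(h[...,1]>140)&(h[...,2]>90)).astype(np.uint8)
n,l,st,c=cv2.connectedComponentsWithStats(m[180:215,235:280]);i=1+st[1:,4].argmax();v=c[i]+[235,180];print(v,tri(u,v))
for r in cups(None,d2,"side",C3):print(r)
for c in C3:standing(c)
s=ctrl.state();print(s['ee_pos'],s['force'])
cv2.imwrite("pics/fin.png",np.hstack([cv2.resize(im[130:280,150:340],(450,355)),cv2.resize(im2[150:270,190:310],(350,355))]))
E
```

```text
[298.30188679 234.41509434] [487.64984948  14.88368957 201.        ]
[488.35852487  15.54189424 202.77473045]
[256.91818182 197.79090909] (array([487.42831493,  14.63532911, 191.2036851 ]), np.float64(1.6301769237761714))
(array([469.6, 267.7]), np.float64(25.3), 47, np.float64(67.3))
(array([459.9, 210.4]), np.float64(25.1), 61, np.float64(68.5))
(array([450.8, 153.5]), np.float64(25.0), 93, np.float64(68.3))
top [[473.0, 260.0, 83.0], [475.0, 258.0, 104.0], [478.0, 263.0, 130.0]]
side [[483.0, 262.0, 111.0], [479.0, 261.0, 129.0]]
top [[464.0, 203.0, 82.0], [465.0, 201.0, 108.0], [468.0, 207.0, 130.0]]
side [[472.0, 204.0, 108.0], [471.0, 203.0, 124.0]]
top [[451.0, 145.0, 80.0], [454.0, 143.0, 108.0], [456.0, 150.0, 130.0]]
side [[451.0, 145.0, 84.0], [460.0, 146.0, 105.0], [462.0, 147.0, 122.0]]
[ 441.08437862 -137.15849763  275.86764509] [0.34660842 0.59837743 0.83542673]
```

View pics/fin.png

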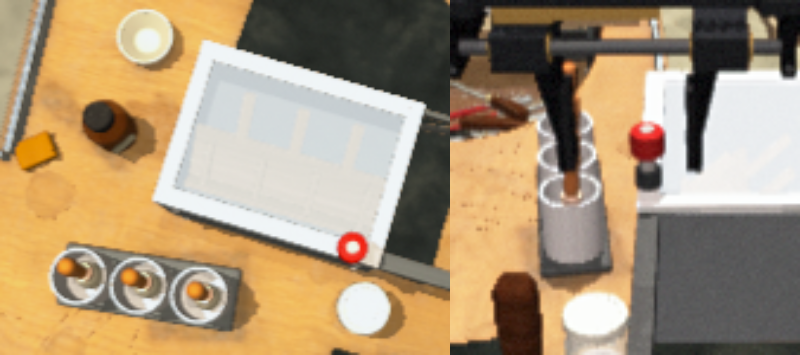

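The final view shows the cover shut with its knob at (352,247), at the same position and height as at the start (z 191). All three brushes stand in the cups at (68,267), (137,278) and (200,290), and the bottle and jar have not moved.

```bash
python3 -c "
from rig import ctrl
print(ctrl.hand_in())"
```

```text
the job is handed in; nothing more can be done
None
```

I handed the job in: all three brushes stand handle-up in the cups, the cover is shut with the pin down, and the bottle and jar look unmoved in the last pictures; the hand-in returned no verdict.

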